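Lay out the stripped parts on their boards

TASK

Take the stack of stripped parts apart, lifting one part at a time, and lay each part flat on the layout board whose black outline has its shape: nut on the hexagon, bearing on the small round, gear on the toothed round, square block on the square, and last the cover plate on the long rectangle. Centre every part on its outline, and turn the square block and the cover plate so that their sides line up with theirs. Set the parts down, never drop them or let them fall.

Things in the scene. Friction and masses are not known exactly. Their poses are not given: they have to be found in the camera images.
- nut: Steel hexagon nut, 32 mm across the flats (37 mm over the corners), 14 mm high, with a dark hole in the middle of its top; lies flat on top of either the gear or the square block at the start. Its origin is the centre of its underside, z up. Two of its flats face along +x and -x of its own frame; the next pairs are 60 degrees on.
- bearing: Steel ball bearing: a round ring 36 mm across, bore 16 mm, 12 mm high, with bright inner and outer rings and a dark groove between; lies flat on top of whichever of the gear and the square block does not carry the nut. Its origin is the centre of its underside, z up.
- gear: Dark steel spur gear with 20 teeth, 54 mm across, 16 mm high, flat top and bottom; grips like a plain disc. Lies on one end of the cover plate, its centre about 38 mm from the plate's centre. Its origin is the centre of its underside, z up.
- block: Square brass block, 46 x 46 mm, 16 mm high, with a dark hole in the middle and four small ones near the corners; lies on the other end of the cover plate, about 38 mm from the plate's centre, nearly square to it. Its origin is the centre of its underside, z up. Its x and y axes are square to its sides.
- cover: Aluminium cover plate, 140 x 60 mm, 14 mm thick, with a small dark dot at each corner; lies flat on the bench at the bottom of the stack. Its origin is the centre of its underside, z up. x runs along its 140 mm length, y across its 60 mm width. Empty, it weighs about 0.3 kg.
- nut_board: Fixed plywood layout board 90 x 90 mm, 8 mm thick, lying flat on the bench, with a hexagon of 2 mm black rubber (38 mm across the flats) on top; the part rests on the rubber, 10 mm above the bench. Origin: centre of the board's underside, under the centre of the outline; z up. The nut's place; it does not matter how the nut is turned.
- bearing_board: Fixed plywood layout board 90 x 90 mm, 8 mm thick, lying flat on the bench, with a plain round disc of 2 mm black rubber (42 mm across) with a pale centre spot on top; the part rests on the rubber, 10 mm above the bench. Origin: centre of the board's underside, under the centre of the outline; z up. The bearing's place.
- gear_board: Fixed plywood layout board 90 x 90 mm, 8 mm thick, lying flat on the bench, with a toothed disc of 2 mm black rubber (61 mm across) with a pale centre spot on top; the part rests on the rubber, 10 mm above the bench. Origin: centre of the board's underside, under the centre of the outline; z up. The gear's place; it does not matter how the gear is turned.
- block_board: Fixed plywood layout board 90 x 90 mm, 8 mm thick, lying flat on the bench, with a square of 2 mm black rubber (52 x 52 mm) on top; the part rests on the rubber, 10 mm above the bench. Origin: centre of the board's underside, under the centre of the outline; z up. Its x and y axes are square to the outline's sides. The square block's place; any of the four quarter turns fits.
- cover_board: Fixed plywood layout board 166 x 90 mm, 8 mm thick, lying flat on the bench, with a rectangle of 2 mm black rubber (146 x 66 mm) on top; the part rests on the rubber, 10 mm above the bench. Origin: centre of the board's underside, under the centre of the outline; z up. x runs along its length. The cover plate's place; either way round fits.

How it is judged:
By the outcome, as a careful person would: the job done as asked, in the order asked, and still so for the second after the job is handed in, with the robot touching nothing.
It also fails if it takes over 120 s, if anything falls off the work surface, if the arm or the gripper's body presses on something with over 40 N, if the wrist force passes 120 N, or if a joint passes its speed limit or range.

ROBOT

A 7-joint arm with a two-finger parallel gripper is mounted at the origin on the work surface. World frame = base frame: x ahead of the robot, y to its left, z up, the work surface at z = 0. Lengths are in m, angles in rad, forces in N, time in s.
With the tool pointing down it reaches from about 0.4 to 0.85 m from the base axis. Payload 4.5 kg.
Tool frame: the origin (TCP) lies midway between the tips of the shut fingers; the grasp point (between the pads) lies 19 mm behind it; y points along the fingers, z is the direction in which the jaws open and shut, and the axes are right-handed (so a half turn about y gives the same grasp; the last joint's range is limited). The gripper opens to 88 mm and grips with 3 to 60 N. Pads are 18 mm wide; open, the fingers measure 123 mm over their backs; the gripper's body (75 mm by 187 mm) begins 45 mm behind the grasp point.
Start: joints at [1.353, 0.689, -0.195, 1.565, 0.157, 0.902, -0.215], TCP at [0.156, -0.605, 0.239] pointing down, gripper open.
Joint ranges: [-3.01, 3.01], [-0.46, 2.08], [-1.47, 1.51], [0.13, 2.56], [-1, 4.14], [0.04, 2.09], [-2.66, 2.66]. Speed limits (rad/s): [2.57, 2.57, 3.14, 3.14, 3.14, 3.14, 3.14].

INTERFACE

Orientations are given as a unit quaternion [x, y, z, w].
In Python, from plant import r, snapshot, get_calibration, job, boxes_of gives the robot as it stands. The module is installed in compiled form; this text tells all that it offers.
- The arm moves only by the shell command python3 -m handwheel 'ROWS' [OPENING] [FORCE]. ROWS is JSON, a list that holds one entry, the list of rows, each a list of 6 numbers: the shift along the tool's x, y, z as a fraction of full scale, then the turn, a rotation vector about the tool's x, y, z as a fraction of full scale. In form: [[[x, y, z, wx, wy, wz], ...]]. A call has 1 to 12 rows; each row is the pose to reach, as a shift and turn from the pose commanded when the call began, along the tool's axes at that moment, turning the shorter way round; what a row does not reach only later rows make up. Full scale, the value 1, is 100 cm for a shift and 180 degrees for a turn. A row lasts 1/12 s, in which the tool goes at most 41.7 mm and 7.16 degrees, less where a joint would pass 70% of its speed; a pose out of reach is approached as far as the arm can. A call with a number of a shift or a turn outside -1 to 1 is refused whole. A call with a gripper value outside its range is refused whole. OPENING is the opening, from -1 (shut) to 1 (fully open), set as the call begins (- or left out, the last holds). The fingers move at their own pace and stop on an object; FORCE is the grip in N (left out, the last holds). Time passes only in rows, so rows that repeat a pose let the fingers close. It gives the time, the measured TCP pose, the force and the opening at its end, in the units of the state.
- r.get_state(): the state, without advancing time (a new reading comes with each control period).
- snapshot(name): name is "side" or "top" or "wrist"; returns the picture (480x640x3 uint8, red, green, blue); there is no depth.
- get_calibration(name): a dict with "fx", "fy", "cx", "cy" (pixels), "k1" (the pictures are not rectified: a ray, as slopes to the right and down, at radius r is drawn at 1 + k1 r^2 times it, then the intrinsics apply), "T" (4x4, takes a point from camera to world coordinates). Camera axes: x right, y down, z forward; pixel columns grow to the right and rows downward; lengths in m; the calibration is good to about 2 mm. A picture is of the moment at which its call begins: read the wrist's pose just before it. get_calibration takes no time and is no camera call; for the wrist camera it gives the pose at the moment of the call.
- job.finish_job(): hands the job in, once; it reports no verdict.
Trained networks look in the newest picture that a camera, given by its name, has taken for a name from the list of things; names that differ only in an ending like _2 or _b are one class to them, and where a whole thing is asked for, a point or a joint stands for the part that bears it (a point fixed in the world has none). Each returns a list of dicts, best first, with "confidence" (0 to 1); they miss things now and then, are a little off and sometimes report something else, mostly with a low value. They report only what shows in the picture. A call takes as long as a camera call.
- boxes_of(thing, camera): "bbox" ([left, top, right, bottom] in pixels, round what is visible of it).
The state is a dict: "clock": time; "q": joint angles; "qd": joint speeds; "joint_torque": joint torques, N m; "tool_pos": TCP position; "eef_rot": TCP orientation; "contact_force": force on the tool from outside, world axes, zero at the start; "moment": the same for the moment, N m; "opening": opening from 0.0 (shut) to 1.0 (fully open).
Only numpy, scipy, OpenCV 4.12 (cv2) and the standard library are available. Lean on these libraries where they do the work, as an engineer would, in place of code of your own. Each camera call takes 0.05 s, during which the arm holds its last target. There are 200 camera calls.

## Working session

There is one attempt and no reset: what is moved stays moved. The work goes in short steps, Python scripts to look and compute and a shell command to move; the robot and the scene stay as the last step left them, time stands still between calls to the robot, and variables do not carry over. Pictures are saved under pics/ and viewed, about 12 in all and at most 16, crops included, and the job is handed in when it is done.

```bash
mkdir -p pics; python3 - <<'E'
from plant import *
import cv2,numpy as np
print(r.get_state())
for n in("top","side"):
    im=snapshot(n); cv2.imwrite(f"pics/{n}0.png",im[:,:,::-1])
    c=get_calibration(n); print(n,{k:(np.round(v,4).tolist() if k=='T' else v) for k,v in c.items()})
    for t in "nut bearing gear block cover nut_board bearing_board gear_board block_board cover_board".split():
        print(t,[(np.round(b['bbox'],1).tolist(),round(b['confidence'],2)) for b in boxes_of(t,n)[:2]])
E
```

```text
{'clock': 0.0, 'q': array([ 1.35279534,  0.68999412, -0.19450306,  1.56634269,  0.15726864,
        0.90247931, -0.21513101]), 'qd': array([-0.00060167,  0.0029592 , -0.00070409,  0.00026318,  0.00055135,
        0.00243544, -0.00031646]), 'joint_torque': array([-3.88485087e-04, -5.27554464e+01, -1.26711644e+00, -1.53429240e+01,
       -5.25842293e-02,  6.51793162e-03,  1.32008986e-04]), 'tool_pos': array([ 0.15551548, -0.60469188,  0.23790377]), 'eef_rot': array([-0.08891968,  0.70214648, -0.70087073,  0.08867821]), 'contact_force': array([ 0.03123979, -1.15180086, -0.20951757]), 'moment': array([-0.02549106,  0.04660987,  0.00844138]), 'opening': 0.99812371285427}
top {'fx': 439.25300316219585, 'fy': 439.25300316219585, 'cx': 316.3983039030791, 'cy': 243.08908651911779, 'k1': 0.02591786933977525, 'T': [[0.0261, -0.9996, 0.0095, 0.517], [-0.9996, -0.026, 0.01, 0.008], [-0.0098, -0.0098, -0.9999, 0.7588], [0.0, 0.0, 0.0, 1.0]]}
nut [([292.9, 125.9, 391.1, 181.6], 0.63)]
bearing [([277.1, 276.0, 297.2, 297.9], 0.75)]
gear [([271.7, 269.1, 303.4, 306.2], 0.87)]
block [([318.6, 270.9, 3
[... 478 characters left out ...]
 0.4251, 0.1164], [-0.5199, 0.5076, -0.6871, 0.673], [-0.01, -0.8079, -0.5892, 0.6464], [0.0, 0.0, 0.0, 1.0]]}
nut [([344.4, 253.2, 360.6, 268.0], 0.68)]
bearing [([323.8, 276.7, 345.9, 297.0], 0.71)]
gear [([321.2, 284.1, 352.8, 307.8], 0.71)]
block [([333.2, 258.5, 368.2, 283.6], 0.86), ([149.2, 317.9, 227.8, 376.7], 0.2)]
cover [([312.7, 266.5, 375.3, 319.4], 0.73), ([322.2, 276.0, 346.6, 295.3], 0.72)]
nut_board [([391.2, 193.0, 443.8, 231.3], 0.7)]
bearing_board [([316.2, 168.2, 367.8, 201.9], 0.98)]
gear_board [([147.2, 317.5, 230.5, 375.5], 0.75)]
block_board [([234.0, 352.4, 319.5, 421.8], 0.57), ([388.5, 191.0, 442.8, 231.4], 0.24)]
cover_board [([210.0, 210.7, 296.5, 268.2], 0.87)]
```

View pics/top0.png

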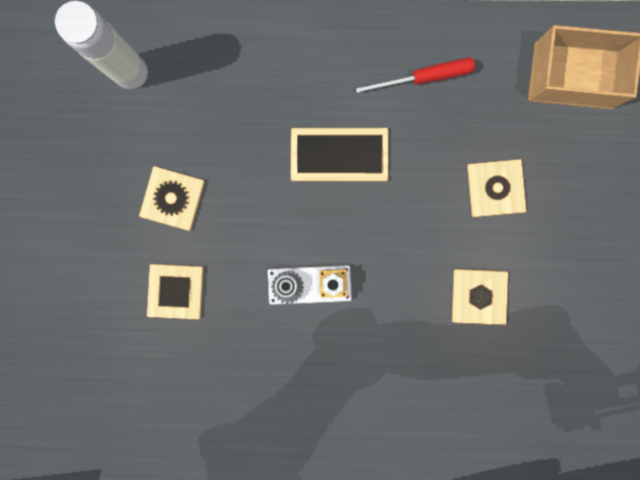

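```bash
python3 - <<'E'
import cv2
im=cv2.imread('pics/top0.png')
cv2.imwrite('pics/c0.png',cv2.resize(im[250:320,255:365],None,fx=7,fy=7,interpolation=cv2.INTER_CUBIC))
E
```

```text
(no output)
```

View pics/c0.png

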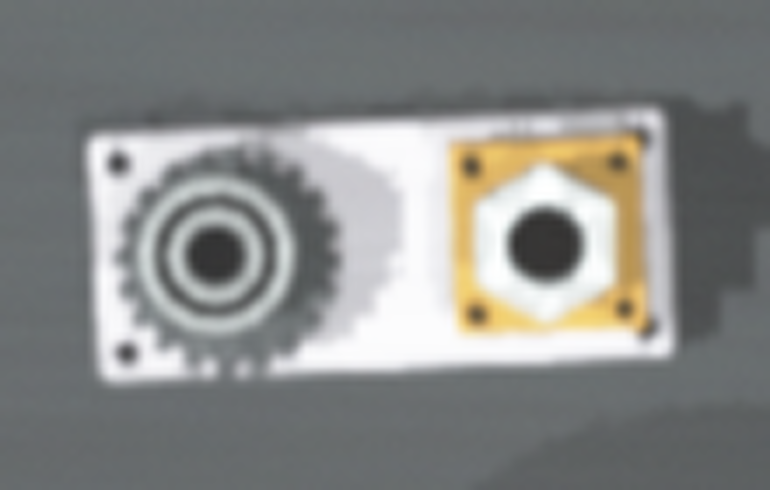

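```bash
cat > lib.py <<'E'
import numpy as np,cv2
from plant import *
from scipy.spatial.transform import Rotation as R
def ray(uv,c):
    uv=np.atleast_2d(np.float64(uv)); d=(uv-[c['cx'],c['cy']])/[c['fx'],c['fy']]
    p=d.copy()
    for _ in range(20): p=d/(1+c['k1']*(p**2).sum(1,keepdims=True))
    return np.c_[p,np.ones(len(p))]@c['T'][:3,:3].T
def world(uv,c,z):
    d=ray(uv,c);o=c['T'][:3,3]
    return (o+d*((z-o[2])/d[:,2:]))[:,:2]
def pix(P,c):
    P=np.atleast_2d(P);q=(P-c['T'][:3,3])@c['T'][:3,:3];s=q[:,:2]/q[:,2:]
    return s*(1+c['k1']*(s**2).sum(1,keepdims=True))*[c['fx'],c['fy']]+[c['cx'],c['cy']]
def cal(n):
    c=get_calibration(n);c['T']=np.array(c['T']);return c
def poly(mask,c,z):
    """largest contour of mask -> world contour in mm, centre, size, angle"""
    cs,_=cv2.findContours(mask.astype(np.uint8),cv2.RETR_EXTERNAL,cv2.CHAIN_APPROX_NONE)
    k=max(cs,key=cv2.contourArea)
    w=world(k[:,0],c,z)*1000
    (cx,cy),s,a=cv2.minAreaRect(w.astype(np.float32))
    m=cv2.moments(w.astype(np.float32))
    cen=(m['m10']/m['m00'],m['m01']/m['m00'])
    return np.round([cx,cy,*s,a,*cen],1)
def rel(xyz,yaw):
    """shift & turn (full-scale fractions) to TCP xyz (m) with jaw axis at yaw deg (mod 180), tool down"""
    s=r.get_state();A=R.from_quat(s['eef_rot'])
    best=None
    for y in(yaw,yaw+180):
        y=np.radians(y);z=np.array([np.cos(y),np.sin(y),0]);Y=np.array([0,0,-1.]);X=np.cross(Y,z)
        B=R.from_matrix(np.c_[X,Y,z]);v=(A.inv()*B).as_rotvec()
        if best is None or np.linalg.norm(v)<np.linalg.norm(best): best=v
    d=A.inv().apply(np.array(xyz)-s['tool_pos'])
    print('shift',np.round(d,4),'turn',np.round(best/np.pi,4),'rows>=',round(max(np.linalg.norm(d)/.0417,np.degrees(np.linalg.norm(best))/7.16),1))
E
cat > t.py <<'E'
from lib import *
c=cal('top');im=cv2.imread('pics/top0.png');g=cv2.cvtColor(im,cv2.COLOR_BGR2GRAY);sat=cv2.cvtColor(im,cv2.COLOR_BGR2HSV)
B=dict(nut=(449,270,509,326),bearing=(467,161,525,216),gear=(139,164,207,231),block=(144,266,201,320),cover=(290,127,390,184))
for n,(a,b,e,d) in B.items():
    G=g[b:d,a:e]; 
    m=np.zeros_like(g); m[b:d,a:e]=(G<85)
    # keep components not touching crop border (bench is outside)
    N,L,st,_=cv2.connectedComponentsWithStats(m)
    mm=np.zeros_like(m);best=0
    for i in range(1,N):
        x,y,w,h,ar=st[i]
        if x>a+3 and y>b+3 and x+w<e-3 and y+h<d-3 and ar>best: best=ar;mm=(L==i)
    bd=np.zeros_like(g);bd[b-4:d+4,a-4:e+4]=cv2.inRange(im,(0,0,0),(255,255,255))[b-4:d+4,a-4:e+4]&((im[b-4:d+4,a-4:e+4,2].astype(int)-im[b-4:d+4,a-4:e+4,0]>25)*255).astype(np.uint8)
    print(n,'outline',poly(mm,c,.01) if best else None,'board',poly(bd>0,c,.008))
for n,uv,z in(('nut',(332.9,284.7),.044),('bearing',(285.7,286.1),.042)): print(n,world(uv,c,z))
q=np.float32([(88,135),(662,108),(673,355),(105,380)])/7+[255,250]-.43
w=world(q,c,.014);print('cover',w.mean(0),w.round(4).tolist(),np.degrees(np.arctan2(*(w[1]-w[0])[::-1])))
q=np.float32([(452,143),(640,135),(650,327),(464,332)])/7+[255,250]-.43
w=world(q,c,.030);print('block',w.mean(0),w.round(4).tolist(),np.degrees(np.arctan2(*(w[1]-w[0])[::-1])))
s=r.get_state();print(R.from_quat(s['eef_rot']).as_matrix().round(3));cw=cal('wrist');print(cw['T'].round(3),cw['fx'],cw['k1'])
E
python3 t.py
```

```text
nut outline [ 441.2 -264.1   35.5   31.8    1.2  441.1 -263.9] board [ 441.  -263.1   93.4   92.4   89.   441.  -263.1]
bearing outline [ 626.2 -287.5   35.6   36.8    1.3  626.4 -288. ] board [ 626.  -287.    92.7   93.6    6.5  626.2 -287.1]
gear outline [595.5 266.5  51.1  51.1  64.9 595.2 266.3] board [594.9 265.7  93.   92.4  75.6 594.8 265.8]
block outline [435.8 256.   47.4  47.7  88.2 436.  256. ] board [435.7 255.6  92.8  92.4  88.6 435.7 255.6]
cover outline [678.  -19.8  59.7 141.5   1.4 678.  -19.2] board [676.7 -19.   90.7 167.6   1.4 676.6 -19.1]
nut [[ 0.45697192 -0.01338807]]
bearing [[0.45246081 0.06342722]]
cover [0.4537401  0.02599597] [[0.4783, 0.0979], [0.4885, -0.0409], [0.429, -0.0451], [0.4192, 0.0921]] -85.79394869024829
block [ 0.45858435 -0.01448129] [[0.4795, 0.0096], [0.4826, -0.0348], [0.4373, -0.0383], [0.4349, 0.0056]] -86.03629495209817
[[-0.968  0.     0.249]
 [-0.249 -0.    -0.968]
 [-0.    -1.     0.   ]]
[[ 0.25  -0.936 -0.249  0.22 ]
 [-0.968 -0.241 -0.065 -0.589]
 [ 0.001  0.257 -0.966  0.386]
 [ 0.     0.     0.     1.   ]] 366.75753357682186 -0.02706808477109787
```

```bash
python3 -c "
from lib import *
rel((.457,.02,.14),-86)"
```

```text
shift [-0.4475  0.0987 -0.5305] turn [-0.      0.0579 -0.    ] rows>= 16.8
```

```bash
python3 -m handwheel '[[[-0.02,0,-0.02,0,0,0],[-0.05,0.01,-0.05,0,0.01,0],[-0.24,0.04,-0.28,0,0.03,0],[-0.24,0.04,-0.28,0,0.03,0],[-0.24,0.04,-0.28,0,0.03,0],[-0.24,0.04,-0.28,0,0.03,0],[-0.24,0.04,-0.28,0,0.03,0],[-0.24,0.04,-0.28,0,0.03,0],[-0.4475,0.0987,-0.5305,0,0.0579,0],[-0.4475,0.0987,-0.5305,0,0.0579,0],[-0.4475,0.0987,-0.5305,0,0.0579,0],[-0.4475,0.0987,-0.5305,0,0.0579,0]]]' 0.25 15; python3 -c "
from lib import *
rel((.457,.02,.14),-86)"
```

```text
clock: 2.1
tool_pos: [0.3674, -0.1706, 0.176]
eef_rot: [0.024, -0.706, 0.707, -0.025]
contact_force: [0.9, -0.8, 0.2]
opening: 0.625
shift [-0.1026  0.036  -0.184 ] turn [-0.0002 -0.0001 -0.0004] rows>= 5.1
```

```bash
python3 -m handwheel '[[[-0.05,0.018,-0.09,0,0,0],[-0.05,0.018,-0.09,0,0,0],[-0.08,0.03,-0.15,0,0,0],[-0.08,0.03,-0.15,0,0,0],[-0.1,0.036,-0.18,0,0,0],[-0.1026,0.036,-0.184,0,0,0],[-0.1026,0.036,-0.184,0,0,0],[-0.1026,0.036,-0.184,0,0,0]]]'; cat > w.py <<'E'
from lib import *
import sys
n=sys.argv[1];c=cal('wrist');s=r.get_state();im=snapshot('wrist');cv2.imwrite(f'pics/{n}.png',im[:,:,::-1])
np.savez(f'pics/{n}.npz',**c)
print(s['clock'],s['tool_pos'],R.from_quat(s['eef_rot']).as_matrix().round(4).tolist())
for t in sys.argv[2:]: 
    b=boxes_of(t,'wrist'); print(t,[(np.round(x['bbox'],1).tolist(),round(x['confidence'],2)) for x in b[:2]])
E
python3 w.py w1 nut bearing
```

```text
clock: 2.77
tool_pos: [0.4557, 0.0181, 0.1401]
eef_rot: [0.025, -0.706, 0.707, -0.025]
contact_force: [-0.3, -0.7, -0.4]
opening: 0.625
2.7667 [0.45569884 0.01810981 0.14005893] [[-0.9975, -0.0004, 0.0704], [-0.0704, -0.0007, -0.9975], [0.0005, -1.0, 0.0006]]
nut [([336.2, 209.4, 384.4, 265.7], 0.94)]
bearing []
```

View pics/w1.png

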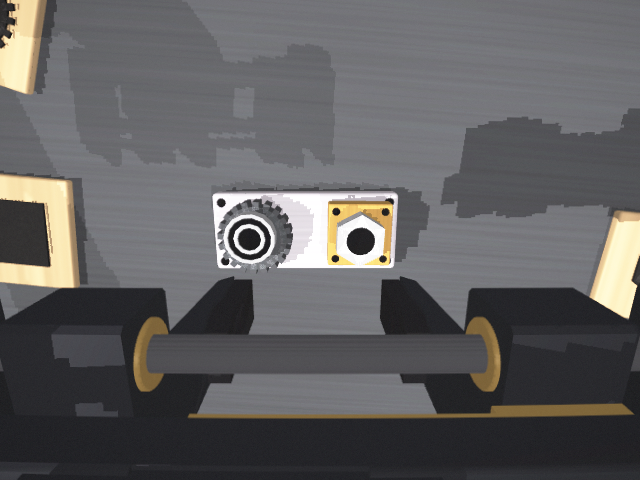

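```bash
cat > m1.py <<'E'
from lib import *
im=cv2.imread('pics/w1.png');g=cv2.cvtColor(im,cv2.COLOR_BGR2GRAY);c=dict(np.load('pics/w1.npz'))
def hole(u,v,rr=20,t=100):
    m=np.zeros_like(g);N,L=cv2.connectedComponents((g<t).astype(np.uint8));return (L==L[v,u])
for n,u,v,z in(('nut',361,241,.044),('bearing',249,239,.042)): print(n,poly(hole(u,v),c,z))
w=world([(214,194),(395,191),(396,268),(218,269)],c,.014);print('cover',w.mean(0),np.degrees(np.arctan2(*(w[1]-w[0]+w[2]-w[3])[::-1])),w.round(4).tolist())
hs=cv2.cvtColor(im,cv2.COLOR_BGR2HSV)
w=world([(328.5,202.5),(391,202.5),(391.5,265.5),(329.5,265)],c,.030);print('block',w.mean(0),np.degrees(np.arctan2(*(w[1]-w[0])[::-1])),w.round(4).tolist())
w=world([(361,212),(384,225),(384,254),(338,255),(338,225)],c,.044);print(w.round(4).tolist())
print('tcp px',pix(r.get_state()['tool_pos'],c))
E
python3 m1.py; python3 -c "
import cv2
im=cv2.imread('pics/w1.png')
cv2.imwrite('pics/w1c.png',cv2.resize(im[180:300,200:410],None,fx=3.8,fy=3.8,interpolation=cv2.INTER_CUBIC))"
```

```text
nut [457.5 -12.7  18.5  18.7   4.1 457.6 -12.6]
bearing [453.2  64.   14.6  14.9  48.3 453.1  64.2]
cover [0.45421094 0.02568079] -85.31267582341933 [[0.4782, 0.096], [0.49, -0.0388], [0.4297, -0.0473], [0.4189, 0.0929]]
block [ 0.45868551 -0.01399876] -85.90782659727942 [[0.4804, 0.0107], [0.4836, -0.0334], [0.4368, -0.0396], [0.434, 0.0063]]
[[0.4778, -0.011], [0.47, -0.0275], [0.4494, -0.03], [0.4465, 0.0019], [0.4678, 0.0037]]
tcp px [[319.34981374 300.31837072]]
```

View pics/w1c.png

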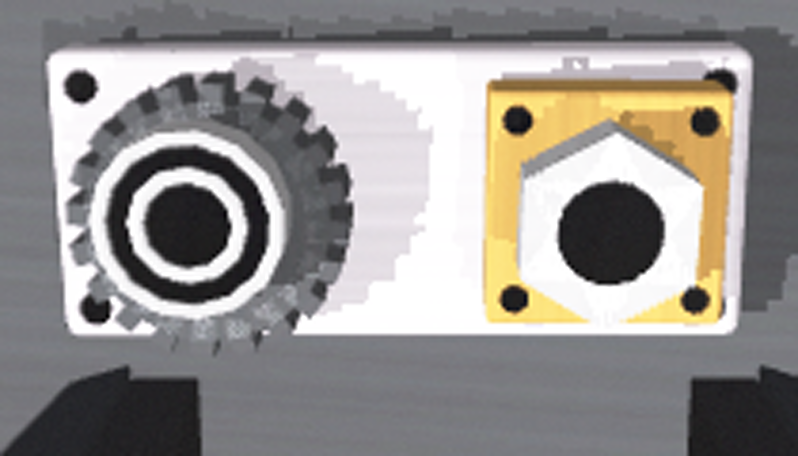

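```bash
python3 -m handwheel '[[[0,0.02,0.015,0,0,0],[0.0006,0.05,0.031,0,0,0],[0.0006,0.076,0.031,0,0,0],[0.0006,0.076,0.031,0,0,0],[0.0006,0.076,0.031,0,0,0],[0.0006,0.076,0.031,0,0,0]]]'; python3 -c "
from lib import *
rel((.4573,-.0130,.034),-86)"
```

```text
clock: 3.42
tool_pos: [0.4576, -0.0129, 0.0651]
eef_rot: [0.024, -0.707, 0.707, -0.025]
contact_force: [0.5, 0.2, 1.1]
opening: 0.623
shift [0.0003 0.0311 0.    ] turn [-0.     -0.0003 -0.0002] rows>= 0.7
```

```bash
python3 -m handwheel '[[[0,0.015,0,0,0,0],[0,0.028,0,0,0,0],[0,0.031,0,0,0,0],[0,0.031,0,0,0,0],[0,0.031,0,0,0,0]]]' && python3 -m handwheel '[[[0,0,0,0,0,0],[0,0,0,0,0,0],[0,0,0,0,0,0],[0,0,0,0,0,0],[0,0,0,0,0,0]]]' -1 15 && python3 -m handwheel '[[[0,-0.005,0,0,0,0],[0,-0.02,0,0,0,0],[0,-0.05,0,0,0,0],[0,-0.07,0,0,0,0],[0,-0.07,0,0,0,0],[0,-0.07,0,0,0,0]]]' && python3 w.py w2 nut block
```

```text
clock: 3.83
tool_pos: [0.4581, -0.0124, 0.0342]
eef_rot: [0.024, -0.707, 0.707, -0.025]
contact_force: [0.1, -0.6, -0.4]
opening: 0.627
clock: 4.25
tool_pos: [0.4578, -0.0125, 0.0334]
eef_rot: [0.024, -0.707, 0.707, -0.025]
contact_force: [-0.1, 0.2, 5.5]
opening: 0.365
clock: 4.75
tool_pos: [0.4581, -0.0125, 0.1039]
eef_rot: [0.024, -0.707, 0.707, -0.026]
contact_force: [-0.9, 0.2, -1.0]
opening: 0.359
4.75 [ 0.45813929 -0.0125101   0.10388803] [[-0.9976, 0.0023, 0.0698], [-0.0698, -0.0, -0.9976], [-0.0023, -1.0, 0.0002]]
nut [([274.6, 257.9, 357.2, 337.1], 0.95)]
block [([284.3, 208.9, 355.9, 273.4], 0.76)]
```

View pics/w2.png

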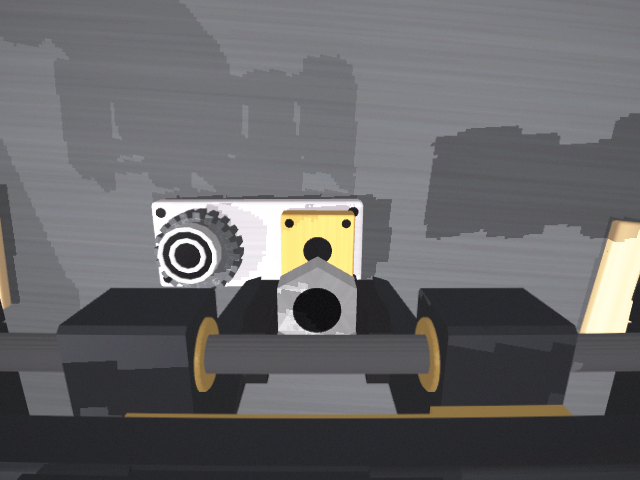

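```bash
cat > held.py <<'E'
import sys
from lib import *
# held.py pic u v dz : thing at pixel, dz above TCP -> offset in tool axes x,z (mm)
n,u,v,dz=sys.argv[1],int(sys.argv[2]),int(sys.argv[3]),float(sys.argv[4])
g=cv2.imread(f'pics/{n}.png',0);c=dict(np.load(f'pics/{n}.npz'));s=r.get_state()
N,L=cv2.connectedComponents((g<int(sys.argv[5]) if len(sys.argv)>5 else g<60).astype(np.uint8))
p=poly(L==L[v,u],c,s['tool_pos'][2]+dz)
d=np.r_[p[5:]-s['tool_pos'][:2]*1000,0];print(p,'off tool x,z mm',R.from_quat(s['eef_rot']).inv().apply(d).round(1)[[0,2]])
E
python3 held.py w2 317 309 .0103; python3 -c "
from lib import *
rel((.441,-.2635,.06),-86)"
```

```text
[457.1 -13.   19.4  19.4   4.  457.  -13. ] off tool x,z mm [-0.   0.5]
shift [0.0334 0.0423 0.2493] turn [0.     0.0001 0.0006] rows>= 6.1
```

```bash
python3 -m handwheel '[[[0,0,0.015,0,0,0],[0.005,0,0.05,0,0,0],[0.01,0,0.085,0,0,0],[0.016,0,0.12,0,0,0],[0.022,0,0.16,0,0,0],[0.028,0.01,0.195,0,0,0],[0.032,0.025,0.23,0,0,0],[0.0334,0.038,0.245,0,0,0],[0.0334,0.0423,0.2493,0,0,0],[0.0334,0.0423,0.2493,0,0,0],[0.0334,0.0423,0.2493,0,0,0],[0.0334,0.0423,0.2493,0,0,0]]]';  python3 -c "
from lib import *
rel((.441,-.2635,.014),-86)"; python3 w.py w3 nut_board
```

```text
clock: 5.9
tool_pos: [0.4422, -0.2611, 0.0609]
eef_rot: [-0.026, 0.707, -0.706, 0.026]
contact_force: [0.3, 0.9, 0.0]
opening: 0.362
shift [0.0014 0.0469 0.0024] turn [ 0.0005  0.0011 -0.    ] rows>= 1.1
5.9 [ 0.44219312 -0.26110955  0.06090663] [[-0.9973, -0.0001, 0.0731], [-0.0731, 0.0017, -0.9973], [-0.0001, -1.0, -0.0017]]
nut_board [([241.4, 177.8, 410.4, 289.2], 0.68)]
```

View pics/w3.png

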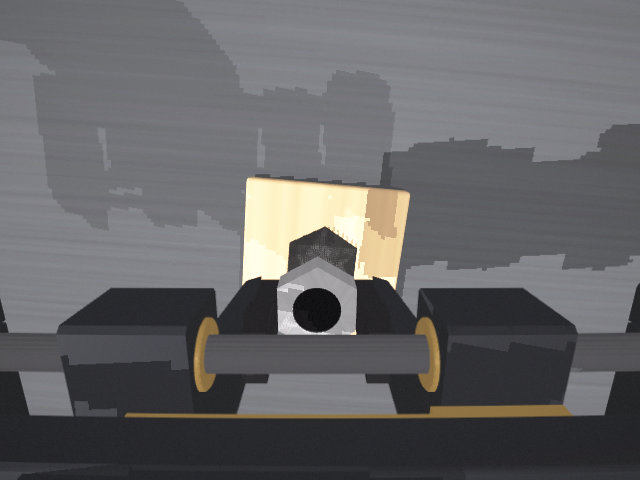

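```bash
python3 - <<'E'
from lib import *
c=dict(np.load('pics/w3.npz'))
w=world([(247.5,178.5),(409,190.5)],c,.008)*1000;print(w,np.linalg.norm(w[0]-w[1]))
e=(w[1]-w[0])/np.linalg.norm(w[1]-w[0]);n=np.array([e[1],-e[0]]);n=n if n[0]<0 else -n
print('board c',w.mean(0)+45*n)
h=world([(325,227),(289,243),(357,248)],c,.01)*1000;print(h,(h[1]+h[2])/2, h[0]-n*-21.94)
rel((.441,-.2635,.014),-86)
E
```

```text
[[ 485.99685425 -220.76024737]
 [ 486.01231303 -308.95329253]] 88.19304652048078
board c [ 441.00458433 -264.8646577 ]
[[ 462.6589931  -264.70875305]
 [ 451.98794526 -245.30573885]
 [ 451.89897719 -283.63890874]] [ 451.94346123 -264.47232379] [ 440.71899344 -264.71259877]
shift [0.0016 0.0473 0.0018] turn [ 0.0002  0.001  -0.0002] rows>= 1.1
```

```bash
python3 -m handwheel '[[[0.001,0.01,0.001,0,0,0],[0.001,0.03,0.0023,0,0,0],[0.001,0.042,0.0023,0,0,0],[0.001,0.045,0.0023,0,0,0],[0.001,0.0465,0.0023,0,0,0],[0.001,0.0465,0.0023,0,0,0],[0.001,0.0465,0.0023,0,0,0]]]'
```

```text
clock: 6.58
tool_pos: [0.4412, -0.266, 0.0146]
eef_rot: [0.025, -0.707, 0.707, -0.025]
contact_force: [0.9, -0.3, -0.9]
opening: 0.362
```

```bash
python3 -m handwheel '[[[-0.0002,0.0006,-0.002,0,0,0],[-0.0002,0.001,-0.002,0,0,0],[-0.0002,0.001,-0.002,0,0,0],[-0.0002,0.001,-0.002,0,0,0]]]';python3 -m handwheel '[[[0,0,0,0,0,0],[0,0,0,0,0,0]]]'
```

```text
clock: 6.92
tool_pos: [0.4411, -0.2639, 0.0135]
eef_rot: [0.025, -0.707, 0.707, -0.025]
contact_force: [0.2, -0.1, 0.8]
opening: 0.362
clock: 7.08
tool_pos: [0.4411, -0.2639, 0.0135]
eef_rot: [0.025, -0.707, 0.707, -0.025]
contact_force: [0.2, 0.6, 1.3]
opening: 0.36
```

```bash
python3 -m handwheel '[[[0,0.0006,0,0,0,0],[0,0.0006,0,0,0,0],[0,0.0006,0,0,0,0]]]'
```

```text
clock: 7.33
tool_pos: [0.4411, -0.2639, 0.0135]
eef_rot: [0.024, -0.707, 0.707, -0.025]
contact_force: [-1.1, 1.2, 9.1]
opening: 0.361
```

```bash
python3 -m handwheel '[[[0,0,0,0,0,0],[0,0,0,0,0,0],[0,-0.001,0,0,0,0],[0,-0.02,0,0,0,0],[0,-0.06,0,0,0,0],[0,-0.08,0,0,0,0],[0,-0.08,0,0,0,0],[0,-0.08,0,0,0,0],[0,-0.08,0,0,0,0],[0,-0.08,0,0,0,0]]]' 0.25 && python3 w.py w4 nut && python3 held.py w4 318 300 -.069 && python3 -c "
from lib import *
rel((.4528,.0638,.07),-86)"
cp pics/w4.png pics/x.png; python3 -c "
import cv2
im=cv2.imread('pics/w4.png')
cv2.imwrite('pics/w4c.png',cv2.resize(im[190:330,220:420],None,fx=3.5,fy=3.5,interpolation=cv2.INTER_CUBIC))"
```

```text
clock: 8.17
tool_pos: [0.4401, -0.2635, 0.0915]
eef_rot: [-0.025, 0.707, -0.706, 0.024]
contact_force: [0.2, -0.4, 0.5]
opening: 0.625
8.1667 [ 0.44012052 -0.26348991  0.09152019] [[-0.9976, -0.002, 0.0699], [-0.0699, 0.001, -0.9976], [0.002, -1.0, -0.0011]]
nut [([289.7, 216.7, 342.7, 278.1], 0.92)]
[ 449.7 -274.1  263.8  435.7    4.1  464.6 -265.7] off tool x,z mm [-24.2   3.9]
shift [-0.0355  0.0218 -0.3256] turn [0.0004 0.     0.0006] rows>= 7.9
```

View pics/w4c.png

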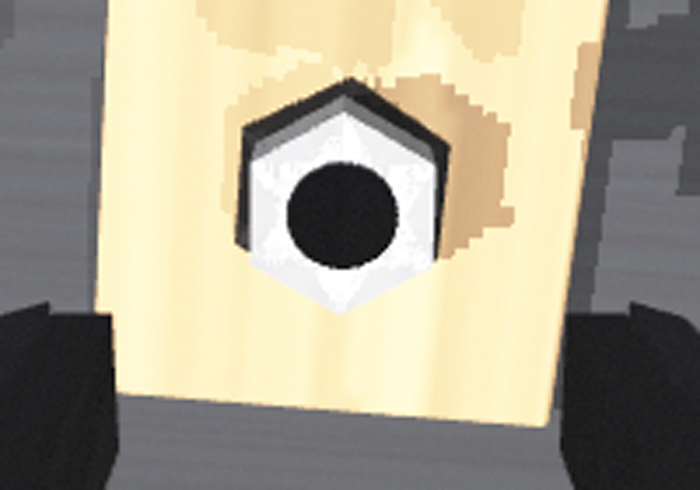

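```bash
python3 held.py w4 317 251 -.068 2>&1; python3 - <<'E'
from lib import *
c=dict(np.load('pics/w4.npz'))
h=world([(320.6,212.9),(289.4,226.3),(348.3,232)],c,.01)*1000
print(h,(h[1]+h[2])/2-[10.97,0],h[0]-[21.94,0])
w=world(np.float32([(95,315),(118,392),(548,425),(107,0),(606,0)])/3.5+[220,190],c,.008)*1000;print(w)
E
```

```text
[ 440.7 -264.5   18.6   19.     4.1  440.8 -264.4] off tool x,z mm [-0.6  0.9]
[[ 462.3083634  -264.93599918]
 [ 452.211882   -245.66671956]
 [ 451.1311615  -283.59874742]] [ 440.70152175 -264.63273349] [ 440.3683634  -264.93599918]
[[ 412.7347437  -219.09093232]
 [ 396.96255528 -223.90629051]
 [ 395.88266848 -308.50812284]
 [ 473.44014747 -219.93971184]
 [ 479.783163   -309.4672533 ]]
```

```bash
python3 -m handwheel '[[[0,0,-0.02,0,0,0],[-0.005,0,-0.06,0,0,0],[-0.01,0,-0.1,0,0,0],[-0.014,0,-0.14,0,0,0],[-0.018,0,-0.18,0,0,0],[-0.022,0,-0.22,0,0,0],[-0.028,0,-0.26,0,0,0],[-0.033,0.005,-0.3,0,0,0],[-0.0355,0.015,-0.32,0,0,0],[-0.0355,0.0218,-0.3256,0,0,0],[-0.0355,0.0218,-0.3256,0,0,0],[-0.0355,0.0218,-0.3256,0,0,0]]]'; python3 -m handwheel '[[[0,0,0,0,0,0],[0,0,0,0,0,0],[0,0,0,0,0,0]]]'; python3 w.py w5 bearing gear;python3 -c "
from lib import *
rel((.453,.064,.034),-86)"
```

```text
clock: 9.27
tool_pos: [0.4528, 0.0619, 0.0702]
eef_rot: [0.025, -0.706, 0.707, -0.024]
contact_force: [0.5, -1.4, -0.3]
opening: 0.628
clock: 9.52
tool_pos: [0.4538, 0.0616, 0.0712]
eef_rot: [0.024, -0.706, 0.707, -0.024]
contact_force: [-0.5, -1.2, -0.4]
opening: 0.624
9.5167 [0.4537562  0.06164511 0.07117424] [[-0.9978, 0.0004, 0.0669], [-0.0669, -0.0008, -0.9978], [-0.0004, -1.0, 0.0008]]
bearing [([276.9, 235.8, 344.2, 311.2], 0.91), ([406.9, 220.0, 501.6, 308.6], 0.53)]
gear [([265.0, 217.0, 363.8, 321.1], 0.82)]
shift [ 0.0007  0.0371 -0.0014] turn [-0.0001 -0.0004 -0.0002] rows>= 0.9
```

```bash
python3 held.py w5 310 274 -.029; python3 -c "
from lib import *
rel((.453,.064,.034),-86);print(r.get_state()['tool_pos'])"
```

```text
[453.3  64.2  15.   15.   47.4 453.2  64.2] off tool x,z mm [ 0.4 -1.6]
shift [ 0.0007  0.0371 -0.0014] turn [-0.0001 -0.0004 -0.0002] rows>= 0.9
[0.45373467 0.06264246 0.0711191 ]
```

```bash
python3 -m handwheel '[[[0.0005,0.015,-0.0018,0,0,0],[0.0005,0.03,-0.0018,0,0,0],[0.0005,0.037,-0.0018,0,0,0],[0.0005,0.037,-0.0018,0,0,0],[0.0005,0.037,-0.0018,0,0,0],[0.0005,0.037,-0.0018,0,0,0]]]' && python3 -m handwheel '[[[0,0,0,0,0,0],[0,0,0,0,0,0],[0,0,0,0,0,0],[0,0,0,0,0,0]]]' -1 12 && python3 -m handwheel '[[[0,-0.005,0,0,0,0],[0,-0.02,0,0,0,0],[0,-0.05,0,0,0,0],[0,-0.07,0,0,0,0],[0,-0.07,0,0,0,0],[0,-0.07,0,0,0,0]]]' && python3 w.py w6 bearing;  python3 held.py w6 317 306 .008; python3 -c "
from lib import *
rel((.6262,-.2875,.104),-86)"
```

```text
clock: 10.17
tool_pos: [0.4531, 0.065, 0.0343]
eef_rot: [0.024, -0.707, 0.707, -0.025]
contact_force: [-0.3, -0.1, -0.1]
opening: 0.624
clock: 10.5
tool_pos: [0.4532, 0.0652, 0.0342]
eef_rot: [0.024, -0.707, 0.707, -0.025]
contact_force: [-0.5, 0.4, 3.4]
opening: 0.391
clock: 11.0
tool_pos: [0.4535, 0.0654, 0.1048]
eef_rot: [-0.024, 0.707, -0.707, 0.026]
contact_force: [-0.3, 0.3, -0.7]
opening: 0.388
11.0 [0.45353002 0.06535131 0.10479464] [[-0.9975, 0.0024, 0.07], [-0.07, 0.0004, -0.9975], [-0.0025, -1.0, -0.0003]]
bearing [([275.2, 258.7, 355.6, 340.4], 0.73)]
[452.9  64.8  15.4  15.4  17.7 452.9  64.8] off tool x,z mm [-0.3  0.4]
shift [-0.1485 -0.0007  0.364 ] turn [-0.      0.0001  0.0003] rows>= 9.4
```

```bash
python3 -c "
import cv2
im=cv2.imread('pics/w6.png')
cv2.imwrite('pics/w6c.png',cv2.resize(im[180:360,180:440],None,fx=3,fy=3,interpolation=cv2.INTER_CUBIC))"
```

```text
(no output)
```

View pics/w6c.png

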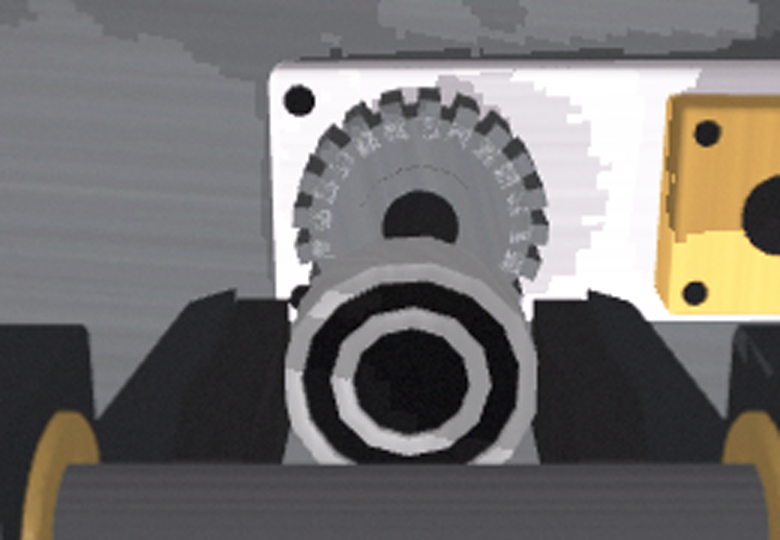

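```bash
python3 -m handwheel '[[[0,0,0.012,0,0,0],[-0.01,0,0.045,0,0,0],[-0.02,0,0.082,0,0,0],[-0.03,0,0.12,0,0,0],[-0.04,0,0.158,0,0,0],[-0.05,0,0.196,0,0,0],[-0.06,0,0.234,0,0,0],[-0.07,0,0.27,0,0,0],[-0.078,0,0.305,0,0,0],[-0.084,0,0.335,0,0,0],[-0.0886,0,0.352,0,0,0],[-0.0886,0,0.3598,0,0,0]]]'; python3 -m handwheel '[[[0,0,0,0,0,0],[0,0,0,0,0,0],[0,0,0,0,0,0],[0,0,0,0,0,0]]]'; python3 w.py w7 bearing_board; cat > bd.py <<'E'
import sys
from lib import *
n,u0,v0,u1,v1=sys.argv[1],*map(int,sys.argv[2:6]);im=cv2.imread(f'pics/{n}.png');c=dict(np.load(f'pics/{n}.npz'))
roi=np.zeros(im.shape[:2],bool);roi[v0:v1,u0:u1]=1
bd=roi&(im[:,:,2].astype(int)-im[:,:,0]>25)
cs,_=cv2.findContours(bd.astype(np.uint8),cv2.RETR_EXTERNAL,cv2.CHAIN_APPROX_NONE);k=max(cs,key=cv2.contourArea)
f=np.zeros(im.shape[:2],np.uint8);cv2.drawContours(f,[k],-1,1,-1)
dk=(f>0)&(im.max(2)<70);N,L,st,_=cv2.connectedComponentsWithStats(dk.astype(np.uint8));i=1+st[1:,4].argmax()
print('board',poly(f>0,c,.008),'outline',poly(L==i,c,.010))
E
python3 bd.py w7 150 60 560 255
```

```text
clock: 12.1
tool_pos: [0.5659, -0.2914, 0.1021]
eef_rot: [0.024, -0.706, 0.707, -0.023]
contact_force: [-0.4, 0.5, -0.3]
opening: 0.389
clock: 12.43
tool_pos: [0.5663, -0.285, 0.1035]
eef_rot: [-0.026, 0.707, -0.706, 0.025]
contact_force: [-0.2, 0.3, -0.5]
opening: 0.392
12.4333 [ 0.56633925 -0.28499285  0.10353696] [[-0.9974, -0.001, 0.0726], [-0.0726, 0.0018, -0.9974], [0.0009, -1.0, -0.0019]]
bearing_board [([255.1, 72.8, 400.6, 221.0], 0.89)]
board [ 627.  -288.3   90.    90.2    6.6  627.1 -288.3] outline [ 627.  -288.6   41.2   40.4    3.5  626.9 -288.4]
```

```bash
python3 -c "
from lib import *
rel((.6267,-.288,.06),-86)"; python3 -m handwheel '[[[-0.01,0,-0.001,0,0,0],[-0.03,0.01,-0.002,0,0,0],[-0.05,0.03,-0.003,0,0,0],[-0.06,0.042,-0.0042,0,0,0],[-0.06,0.042,-0.0042,0,0,0],[-0.06,0.042,-0.0042,0,0,0],[-0.06,0.042,-0.0042,0,0,0],[-0.06,0.042,-0.0042,0,0,0],[-0.06,0.042,-0.0042,0,0,0]]]';  python3 -c "
from lib import *
rel((.6267,-.288,.0145),-86)"
```

```text
shift [-0.0598  0.0439  0.0065] turn [0.0003 0.0007 0.0001] rows>= 1.8
clock: 13.28
tool_pos: [0.6256, -0.2801, 0.063]
eef_rot: [0.024, -0.706, 0.707, -0.025]
contact_force: [-0.4, -0.2, -0.2]
opening: 0.392
shift [-0.0005  0.0486  0.0079] turn [-0.0004 -0.0003 -0.0002] rows>= 1.2
```

```bash
python3 -m handwheel '[[[0,0.01,0.004,0,0,0],[-0.0005,0.03,0.0079,0,0,0],[-0.0005,0.043,0.0079,0,0,0],[-0.0005,0.0475,0.0079,0,0,0],[-0.0005,0.0475,0.0079,0,0,0],[-0.0005,0.0475,0.0079,0,0,0],[-0.0005,0.0475,0.0079,0,0,0]]]';  python3 -c "
from lib import *
rel((.6267,-.288,.0142),-86)"
```

```text
clock: 13.87
tool_pos: [0.6269, -0.2867, 0.0142]
eef_rot: [-0.025, 0.707, -0.707, 0.025]
contact_force: [-0.4, -0.7, -0.9]
opening: 0.39
shift [ 0.0003 -0.      0.0012] turn [0.0001 0.0001 0.0001] rows>= 0.0
```

```bash
python3 -m handwheel '[[[0,0,0.001,0,0,0],[0,0.0003,0.001,0,0,0],[0,0.0006,0.001,0,0,0],[0,0.0006,0.001,0,0,0]]]'; python3 -m handwheel '[[[0,0.0006,0,0,0,0],[0,0.0006,0,0,0,0]]]'; python3 -c "
from lib import *
rel((.6267,-.288,.0142),-86)"
```

```text
clock: 14.2
tool_pos: [0.6271, -0.288, 0.0138]
eef_rot: [0.025, -0.707, 0.707, -0.025]
contact_force: [0.3, 0.1, -0.6]
opening: 0.396
clock: 14.37
tool_pos: [0.6271, -0.2879, 0.0131]
eef_rot: [-0.025, 0.707, -0.707, 0.025]
contact_force: [0.3, 1.0, -2.0]
opening: 0.392
shift [ 0.0004 -0.0011  0.    ] turn [0.     0.0001 0.    ] rows>= 0.0
```

```bash
for i in 1 2 3; do python3 -m handwheel '[[[0,0.0006,0,0,0,0],[0,0.0006,0,0,0,0],[0,0.0006,0,0,0,0]]]' | grep -E "tool_pos|force"; done
```

```text
tool_pos: [0.6272, -0.288, 0.0129]
contact_force: [-1.3, 0.4, 2.7]
tool_pos: [0.6272, -0.288, 0.0128]
contact_force: [-1.6, 1.5, 6.7]
tool_pos: [0.6272, -0.288, 0.0128]
contact_force: [-3.0, 2.3, 9.8]
```

```bash
python3 -m handwheel '[[[0,0,0,0,0,0],[0,0,0,0,0,0],[0,-0.001,0,0,0,0],[0,-0.02,0,0,0,0],[0,-0.06,0,0,0,0],[0,-0.08,0,0,0,0],[0,-0.08,0,0,0,0],[0,-0.08,0,0,0,0],[0,-0.08,0,0,0,0],[0,-0.08,0,0,0,0]]]' 0.25 && python3 w.py w8 bearing && python3 bd.py w8 100 60 560 285; python3 -c "
from lib import *
rel((.453,.064,.11),-86)
im=cv2.imread('pics/w8.png')
cv2.imwrite('pics/w8c.png',cv2.resize(im[190:330,220:420],None,fx=3.5,fy=3.5,interpolation=cv2.INTER_CUBIC))"; python3 held.py w8 317 252 -.07
```

```text
clock: 15.95
tool_pos: [0.6259, -0.2875, 0.0896]
eef_rot: [-0.026, 0.707, -0.706, 0.024]
contact_force: [-0.8, 0.7, -0.3]
opening: 0.623
15.95 [ 0.62594129 -0.28750493  0.08963809] [[-0.9975, -0.0029, 0.07], [-0.07, 0.0012, -0.9975], [0.0028, -1.0, -0.0014]]
bearing [([293.7, 221.1, 346.2, 282.1], 0.94)]
board [ 635.1 -287.5   74.6   90.     6.6  635.9 -287.7] outline [ 623.1 -288.7   30.4   30.4   48.5  623.1 -288.8]
shift [ 0.1482 -0.0194 -0.3629] turn [0.0004 0.0001 0.0008] rows>= 9.4
[ 626.2 -288.6   15.2   14.8   47.5  626.1 -288.5] off tool x,z mm [0.1 0.9]
```

View pics/w8c.png

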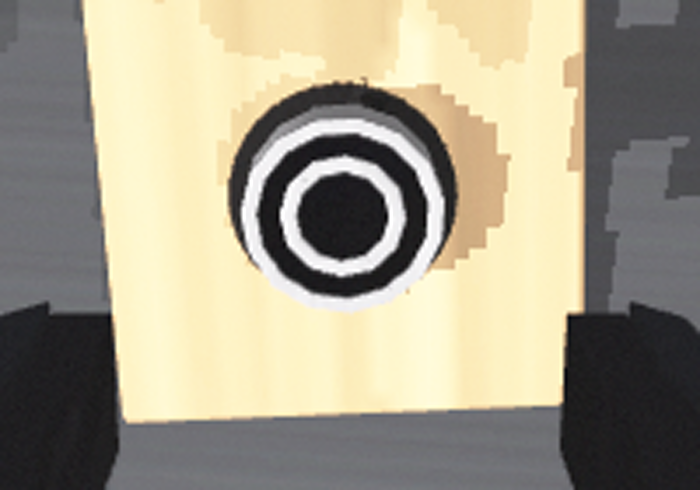

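```bash
python3 -m handwheel '[[[0.005,0,-0.015,0,0,0],[0.02,0,-0.05,0,0,0],[0.035,-0.01,-0.088,0,0,0],[0.05,-0.01,-0.126,0,0,0],[0.066,-0.01,-0.164,0,0,0],[0.082,-0.01,-0.202,0,0,0],[0.098,-0.01,-0.24,0,0,0],[0.114,-0.01,-0.278,0,0,0],[0.13,-0.01,-0.315,0,0,0],[0.142,-0.01,-0.345,0,0,0],[0.1482,0,-0.36,0,0,0],[0.1482,0,-0.3629,0,0,0]]]' 0.42; python3 -m handwheel '[[[0,0.02,0,0,0,0],[0,0.02,0,0,0,0],[0,0.02,0,0,0,0],[0,0.02,0,0,0,0],[0,0.02,0,0,0,0]]]'; python3 w.py w9 gear block; python3 -c "
from lib import *
im=cv2.imread('pics/w9.png')
cv2.imwrite('pics/w9c.png',cv2.resize(im[190:330,220:480],None,fx=3,fy=3,interpolation=cv2.INTER_CUBIC))"
```

```text
clock: 17.05
tool_pos: [0.4511, 0.0675, 0.0901]
eef_rot: [-0.029, 0.707, -0.706, 0.026]
contact_force: [-0.1, -0.3, -0.1]
opening: 0.709
clock: 17.47
tool_pos: [0.4545, 0.0627, 0.0719]
eef_rot: [0.024, -0.707, 0.707, -0.024]
contact_force: [0.1, -0.4, -0.3]
opening: 0.71
17.4667 [0.45453716 0.06270272 0.07187378] [[-0.9977, 0.0009, 0.0681], [-0.0681, -0.0004, -0.9977], [-0.0009, -1.0, 0.0004]]
gear [([264.5, 216.7, 365.1, 322.7], 0.7)]
block [([409.3, 222.4, 503.2, 308.2], 0.85)]
```

View pics/w9c.png

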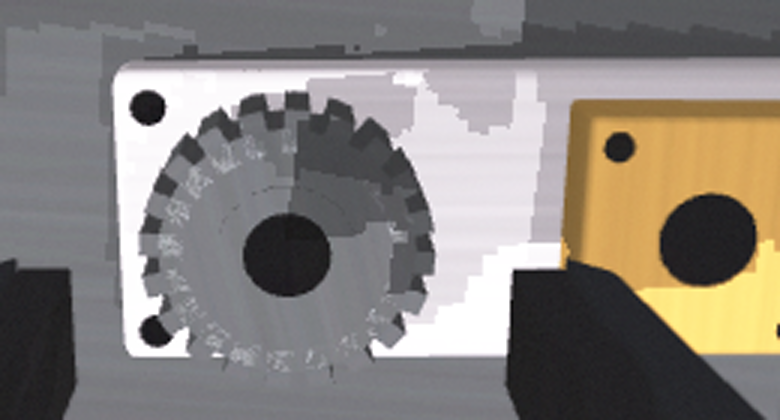

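```bash
python3 - <<'E'
from lib import *
c=dict(np.load('pics/w9.npz'))
print(world([(315.7,275),(456,270)],c,.03), r.get_state()['tool_pos'])
rel((.4537,.0638,.0175),-86)
E
python3 held.py w9 316 275 -.0417 50;python3 held.py w9 456 270 -.0417 50
```

```text
[[ 0.4498741   0.06231117]
 [ 0.45795626 -0.01426839]] [0.45441751 0.06323832 0.0718587 ]
shift [ 0.0007  0.0544 -0.0006] turn [-0.     -0.0002 -0.0003] rows>= 1.3
[450.   62.5  15.2  15.6  50.2 450.1  62.6] off tool x,z mm [4.4 0.3]
[458.  -13.8  16.8  17.2  53.  458.2 -13.9] off tool x,z mm [ 1.5 77.2]
```

```bash
python3 -m handwheel '[[[0.0044,0.01,0,0,0,0],[0.0044,0.03,0,0,0,0],[0.0044,0.048,0,0,0,0],[0.0044,0.054,0,0,0,0],[0.0044,0.054,0,0,0,0],[0.0044,0.054,0,0,0,0],[0.0044,0.054,0,0,0,0]]]' && python3 -m handwheel '[[[0,0,0,0,0,0],[0,0,0,0,0,0],[0,0,0,0,0,0],[0,0,0,0,0,0]]]' -1 20 && python3 -m handwheel '[[[0,-0.005,0,0,0,0],[0,-0.02,0,0,0,0],[0,-0.05,0,0,0,0],[0,-0.08,0,0,0,0],[0,-0.085,0,0,0,0],[0,-0.085,0,0,0,0],[0,-0.085,0,0,0,0]]]' && python3 w.py w10 gear;  python3 held.py w10 317 306 .012;  python3 -c "
from lib import *
rel((.536,.2663,.11),-86)"
```

```text
clock: 18.2
tool_pos: [0.4525, 0.0638, 0.0197]
eef_rot: [0.027, -0.707, 0.707, -0.023]
contact_force: [-0.1, -0.9, -0.8]
opening: 0.705
clock: 18.53
tool_pos: [0.4523, 0.0637, 0.0198]
eef_rot: [0.027, -0.707, 0.707, -0.023]
contact_force: [-0.1, -0.8, 0.3]
opening: 0.604
clock: 19.12
tool_pos: [0.4525, 0.0643, 0.1044]
eef_rot: [0.027, -0.707, 0.707, -0.023]
contact_force: [-0.5, -0.5, -2.6]
opening: 0.604
19.1167 [0.45248165 0.06425341 0.10438346] [[-0.9975, -0.0061, 0.0707], [-0.0707, -0.0005, -0.9975], [0.0062, -1.0, 0.0]]
gear [([251.3, 241.5, 381.5, 338.0], 0.84)]
[450.3  63.6  16.1  15.9   4.1 450.4  63.6] off tool x,z mm [1.4 0.3]
shift [-0.0981 -0.0073 -0.1959] turn [0.     0.0001 0.0027] rows>= 5.3
```

```bash
python3 -m handwheel '[[[-0.005,0,-0.01,0,0,0.001],[-0.015,0,-0.03,0,0,0.002],[-0.03,0,-0.06,0,0,0.0027],[-0.045,0,-0.09,0,0,0.0027],[-0.06,0,-0.12,0,0,0.0027],[-0.075,0,-0.15,0,0,0.0027],[-0.088,0,-0.175,0,0,0.0027],[-0.0981,-0.0073,-0.192,0,0,0.0027],[-0.0981,-0.0073,-0.1959,0,0,0.0027],[-0.0981,-0.0073,-0.1959,0,0,0.0027],[-0.0981,-0.0073,-0.1959,0,0,0.0027],[-0.0981,-0.0073,-0.1959,0,0,0.0027]]]'; python3 w.py w11 gear_board gear; python3 bd.py w11 100 60 560 240; python3 held.py w11 317 306 .012; python3 -c "
from lib import *
print(r.get_state()['q'].round(3),r.get_state()['tool_pos'])"
```

```text
clock: 20.22
tool_pos: [0.5359, 0.2637, 0.1104]
eef_rot: [0.024, -0.706, 0.707, -0.024]
contact_force: [0.6, -0.6, -2.6]
opening: 0.604
20.2167 [0.53588931 0.26367314 0.11040821] [[-0.9978, -0.0002, 0.067], [-0.067, -0.002, -0.9977], [0.0003, -1.0, 0.002]]
gear_board [([238.1, 58.9, 404.3, 233.5], 0.81)]
gear [([250.1, 239.2, 383.5, 336.7], 0.66)]
board [596.2 266.7  90.3  90.1  75.6 596.2 266.8] outline [596.  266.7  59.8  59.1  10.9 596.  266.7]
[534.7 263.1  15.5  15.7   3.8 534.6 263.1] off tool x,z mm [2.1 1.3]
[-0.807  0.89   0.498  1.774 -0.658  0.649 -1.428] [0.53657914 0.2645209  0.11109382]
```

```bash
python3 -c "
from lib import *
rel((.5978,.2675,.06),-86)"; python3 -m handwheel '[[[-0.01,0,-0.001,0,0,0],[-0.03,0.01,0,0,0,0],[-0.05,0.03,0.001,0,0,0],[-0.0615,0.05,0.001,0,0,0],[-0.0615,0.05,0.001,0,0,0],[-0.0615,0.05,0.001,0,0,0],[-0.0615,0.05,0.001,0,0,0],[-0.0615,0.05,0.001,0,0,0],[-0.0615,0.05,0.001,0,0,0],[-0.0615,0.05,0.001,0,0,0]]]';  python3 -c "
from lib import *
rel((.5978,.2675,.0158),-86)"
```

```text
shift [-0.0612  0.0512  0.0011] turn [-0.0003 -0.0007 -0.0004] rows>= 1.9
clock: 21.2
tool_pos: [0.5984, 0.2699, 0.0625]
eef_rot: [-0.024, 0.707, -0.706, 0.026]
contact_force: [0.8, -0.7, -2.4]
opening: 0.605
shift [0.0009 0.0467 0.0024] turn [ 0.0002  0.0001 -0.0011] rows>= 1.1
```

```bash
python3 -m handwheel '[[[0.0005,0.01,0.001,0,0,0],[0.0007,0.025,0.0024,0,0,-0.0007],[0.0007,0.04,0.0024,0,0,-0.0007],[0.0007,0.0455,0.0024,0,0,-0.0007],[0.0007,0.0455,0.0024,0,0,-0.0007],[0.0007,0.0455,0.0024,0,0,-0.0007],[0.0007,0.0455,0.0024,0,0,-0.0007]]]';  python3 -c "
from lib import *
rel((.5978,.2675,.0158),-86)"; python3 -m handwheel '[[[0,0.0004,0,0,0,0],[0,0.0006,0,0,0,0],[0,0.0006,0,0,0,0]]]';  python3 -c "
from lib import *
rel((.5978,.2675,.0158),-86)"
```

```text
clock: 21.78
tool_pos: [0.5974, 0.2668, 0.0148]
eef_rot: [0.025, -0.706, 0.707, -0.024]
contact_force: [1.5, 0.2, -2.3]
opening: 0.609
shift [-0.0004 -0.001  -0.0007] turn [-0.0002 -0.      0.0004] rows>= 0.0
clock: 22.03
tool_pos: [0.5979, 0.267, 0.0151]
eef_rot: [0.025, -0.707, 0.707, -0.025]
contact_force: [-0.0, -0.0, -2.4]
opening: 0.602
shift [ 0.0001 -0.0007 -0.0005] turn [-0.0001  0.      0.    ] rows>= 0.0
```

```bash
python3 -m handwheel '[[[0,0.0006,0,0,0,0],[0,0.0006,-0.0005,0,0,0],[0,0.0006,-0.0005,0,0,0]]]' | grep -E "tool_pos|force"; for i in 1 2 3 ; do python3 -m handwheel '[[[0,0.0006,0,0,0,0],[0,0.0006,0,0,0,0],[0,0.0006,0,0,0,0]]]' | grep -E "tool_pos|force"; done
```

```text
tool_pos: [0.598, 0.2677, 0.0147]
contact_force: [0.6, 0.5, -2.4]
tool_pos: [0.5981, 0.2676, 0.0143]
contact_force: [-0.6, -0.3, -1.7]
tool_pos: [0.5981, 0.2677, 0.0143]
contact_force: [-2.3, -0.3, 5.2]
tool_pos: [0.5981, 0.2677, 0.0142]
contact_force: [-3.2, 0.2, 10.5]
```

```bash
python3 -m handwheel '[[[0,0,0,0,0,0],[0,0,0,0,0,0],[0,-0.001,0,0,0,0],[0,-0.02,0,0,0,0],[0,-0.06,0,0,0,0],[0,-0.08,0,0,0,0],[0,-0.08,0,0,0,0],[0,-0.08,0,0,0,0],[0,-0.08,0,0,0,0],[0,-0.08,0,0,0,0]]]' 0.42 && python3 w.py w12 gear; python3 -c "
from lib import *
rel((.458,-.014,.08),-86)
im=cv2.imread('pics/w12.png')
cv2.imwrite('pics/w12c.png',cv2.resize(im[190:330,220:420],None,fx=3.5,fy=3.5,interpolation=cv2.INTER_CUBIC))"; python3 held.py w12 317 255 -.068
```

```text
clock: 23.87
tool_pos: [0.5968, 0.2674, 0.0914]
eef_rot: [0.026, -0.706, 0.707, -0.024]
contact_force: [-0.2, 0.2, -0.7]
opening: 0.709
23.8667 [0.59683748 0.26742977 0.09135824] [[-0.9975, -0.0025, 0.07], [-0.07, -0.0009, -0.9975], [0.0026, -1.0, 0.0007]]
gear [([272.7, 206.0, 359.1, 299.4], 0.96)]
shift [0.1584 0.0121 0.2709] turn [-0.0003 -0.      0.0007] rows>= 7.5
[594.6 266.7  15.5  15.4   4.  594.7 266.9] off tool x,z mm [2.4 0.2]
```

View pics/w12c.png

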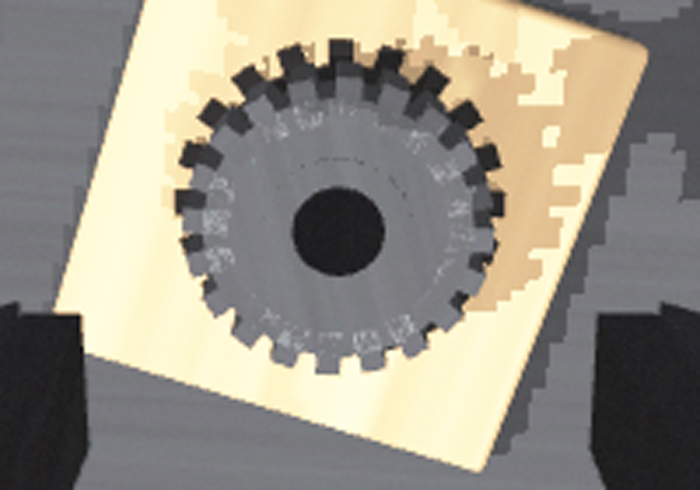

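```bash
python3 -c "
from lib import *
c=dict(np.load('pics/w12.npz'));print(world([(317.4,201)],c,.01))"; python3 -m handwheel '[[[0.008,0,0.014,0,0,0],[0.025,0,0.045,0,0,0],[0.045,0,0.08,0,0,0],[0.065,0,0.115,0,0,0],[0.085,0,0.15,0,0,0],[0.105,0,0.185,0,0,0],[0.125,0,0.215,0,0,0],[0.14,0,0.24,0,0,0],[0.15,0,0.258,0,0,0],[0.1584,0.008,0.2709,0,0,0],[0.1584,0.0121,0.2709,0,0,0],[0.1584,0.0121,0.2709,0,0,0]]]'; python3 -m handwheel '[[[0,0,0,0,0,0],[0,0,0,0,0,0],[0,0,0,0,0,0],[0,0,0,0,0,0]]]';python3 w.py w13 block; python3 held.py w13 317 270 -.05 50;  python3 - <<'E'
from lib import *
im=cv2.imread('pics/w13.png');c=dict(np.load('pics/w13.npz'))
m=(im[:,:,2].astype(int)-im[:,:,0]>70);m[:,:220]=0;m[:,420:]=0;m[330:]=0
print(poly(m,c,.03));rel((.458,-.014,.019),-86)
E
```

```text
[[0.62648258 0.2683752 ]]
clock: 24.97
tool_pos: [0.4583, -0.0142, 0.08]
eef_rot: [-0.025, 0.707, -0.707, 0.023]
contact_force: [0.1, 0.7, -0.2]
opening: 0.712
clock: 25.3
tool_pos: [0.4594, -0.0128, 0.0809]
eef_rot: [-0.025, 0.707, -0.707, 0.026]
contact_force: [0.2, 0.2, 0.2]
opening: 0.707
25.3 [ 0.45939169 -0.01277357  0.08090665] [[-0.9974, 0.0008, 0.0718], [-0.0718, 0.0001, -0.9974], [-0.0008, -1.0, -0.0]]
block []
[458.3 -13.6  16.7  17.    4.1 458.2 -13.4] off tool x,z mm [1.  0.2]
[459.7 -13.2  47.8  45.9   4.1 459.6 -13.3]
shift [0.0013 0.0619 0.0007] turn [-0.      0.0004 -0.0002] rows>= 1.5
```

```bash
python3 -m handwheel '[[[0.001,0.01,0,0,0,0],[0.001,0.03,0.0003,0,0,0],[0.001,0.05,0.0003,0,0,0],[0.001,0.0605,0.0003,0,0,0],[0.001,0.0615,0.0003,0,0,0],[0.001,0.0615,0.0003,0,0,0],[0.001,0.0615,0.0003,0,0,0]]]' && python3 -m handwheel '[[[0,0,0,0,0,0],[0,0,0,0,0,0],[0,0,0,0,0,0],[0,0,0,0,0,0],[0,0,0,0,0,0]]]' -1 25 && python3 -m handwheel '[[[0,-0.005,0,0,0,0],[0,-0.02,0,0,0,0],[0,-0.05,0,0,0,0],[0,-0.08,0,0,0,0],[0,-0.085,0,0,0,0],[0,-0.085,0,0,0,0],[0,-0.085,0,0,0,0]]]' && python3 w.py w14 block;  python3 held.py w14 317 306 .011;  python3 -c "
from lib import *
rel((.42,.256,.12),-91.6)"
```

```text
clock: 25.98
tool_pos: [0.4581, -0.014, 0.0191]
eef_rot: [0.025, -0.707, 0.707, -0.025]
contact_force: [0.5, 0.1, -0.5]
opening: 0.709
clock: 26.4
tool_pos: [0.4582, -0.0138, 0.0195]
eef_rot: [-0.025, 0.707, -0.707, 0.025]
contact_force: [0.2, 1.5, 1.0]
opening: 0.516
clock: 26.98
tool_pos: [0.4579, -0.0137, 0.1042]
eef_rot: [-0.025, 0.707, -0.707, 0.025]
contact_force: [0.2, -0.1, -3.3]
opening: 0.52
26.9833 [ 0.45792661 -0.01366559  0.10417913] [[-0.9975, -0.0001, 0.0707], [-0.0707, 0.0001, -0.9975], [0.0001, -1.0, -0.0001]]
block [([262.3, 244.5, 376.7, 334.1], 0.75)]
[457.7 -14.2  17.4  17.6   4.1 457.6 -14.2] off tool x,z mm [-0.3  0.4]
shift [ 0.0183 -0.0164 -0.2718] turn [0.0002 0.0312 0.0007] rows>= 6.5
```

```bash
python3 -c "
from lib import *
rel((.41,.165,.13),-91.6)"; python3 -m handwheel '[[[0.01,-0.005,-0.01,0,0.002,0],[0.014,-0.01,-0.03,0,0.008,0],[0.02,-0.02,-0.065,0,0.014,0],[0.028,-0.0264,-0.1,0,0.02,0],[0.034,-0.0264,-0.13,0,0.026,0],[0.0352,-0.0264,-0.155,0,0.0312,0],[0.0352,-0.0264,-0.175,0,0.0312,0],[0.0352,-0.0264,-0.1818,0,0.0312,0],[0.0352,-0.0264,-0.1818,0,0.0312,0],[0.0352,-0.0264,-0.1818,0,0.0312,0],[0.0352,-0.0264,-0.1818,0,0.0312,0],[0.0352,-0.0264,-0.1818,0,0.0312,0]]]'; python3 w.py w15 block_board; python3 bd.py w15 20 100 265 330; python3 -c "
from lib import *
rel((.436,.256,.06),-91.6);print(r.get_state()['tool_pos'])"
```

```text
shift [ 0.0347 -0.0264 -0.1817] turn [0.0002 0.0312 0.0007] rows>= 4.5
clock: 28.08
tool_pos: [0.4105, 0.1629, 0.1308]
eef_rot: [-0.011, -0.707, 0.707, 0.011]
contact_force: [0.0, 0.2, -2.7]
opening: 0.518
28.0833 [0.41049886 0.16288999 0.13079228] [[-0.9995, -0.0003, -0.0313], [0.0313, -0.0011, -0.9995], [0.0002, -1.0, 0.0011]]
block_board [([124.4, 140.5, 254.5, 261.0], 0.65)]
board [436.5 256.3  91.1  90.1  88.6 436.6 256.3] outline [436.1 256.8  52.1  51.5  88.6 436.  256.8]
shift [-0.0226  0.0709 -0.0933] turn [-0.0002 -0.0009  0.    ] rows>= 2.9
[0.41052222 0.16343582 0.13090407]
```

View pics/w15.png

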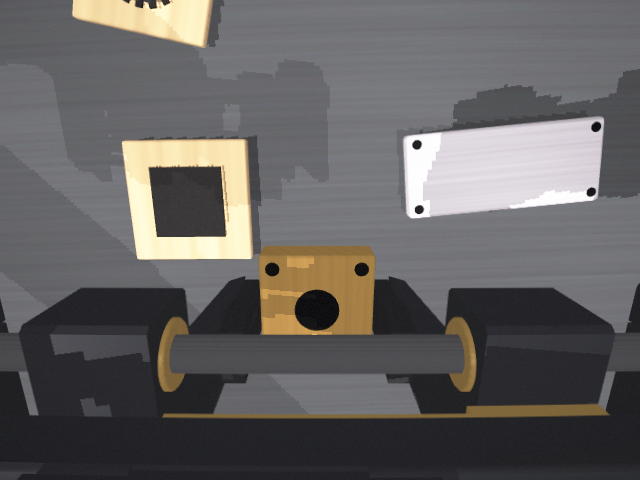

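```bash
python3 -c "
from lib import *
rel((.4363,.257,.06),-91.4)
im=cv2.imread('pics/w15.png');c=dict(np.load('pics/w15.npz'));h=cv2.cvtColor(im,cv2.COLOR_BGR2HSV)
m=(h[:,:,2]>170)&(h[:,:,1]<60);m[:,:395]=0;m[250:]=0;print('cover',poly(m,c,.014))"; python3 -m handwheel '[[[-0.005,0,-0.01,0,0,0],[-0.01,0.01,-0.03,0,0,0],[-0.015,0.02,-0.055,0,-0.002,0],[-0.02,0.04,-0.075,0,-0.002,0],[-0.0228,0.06,-0.09,0,-0.002,0],[-0.0228,0.071,-0.0942,0,-0.002,0],[-0.0228,0.071,-0.0942,0,-0.002,0],[-0.0228,0.071,-0.0942,0,-0.002,0],[-0.0228,0.071,-0.0942,0,-0.002,0],[-0.0228,0.071,-0.0942,0,-0.002,0],[-0.0228,0.071,-0.0942,0,-0.002,0]]]';python3 -c "
from lib import *
rel((.4363,.257,.0155),-91.4)"
```

```text
shift [-0.0229  0.0709 -0.0944] turn [-0.0002 -0.002   0.    ] rows>= 2.9
cover [454.   27.6  59.5 141.6   4.  454.2  27.6]
clock: 29.1
tool_pos: [0.4362, 0.2576, 0.0607]
eef_rot: [-0.009, -0.707, 0.707, 0.008]
contact_force: [0.1, -0.6, -2.5]
opening: 0.518
shift [-0.      0.0452  0.0006] turn [ 0.      0.0004 -0.0004] rows>= 1.1
```

```bash
python3 -m handwheel '[[[0,0.01,0.0003,0,0,0],[0,0.025,0.0006,0,0.0004,0],[0,0.04,0.0006,0,0.0004,0],[0,0.0445,0.0006,0,0.0004,0],[0,0.0445,0.0006,0,0.0004,0],[0,0.0445,0.0006,0,0.0004,0],[0,0.0445,0.0006,0,0.0004,0],[0,0.0445,0.0006,0,0.0004,0]]]' | grep -E "tool_pos|force";  for i in 1 2 3; do python3 -m handwheel '[[[0,0.0006,0,0,0,0],[0,0.0006,0,0,0,0],[0,0.0006,0,0,0,0]]]' | grep -E "tool_pos|force"; done; python3 -c "
from lib import *
rel((.4363,.257,.0155),-91.4)"
```

```text
tool_pos: [0.436, 0.2577, 0.0158]
contact_force: [-0.4, -0.1, -3.6]
tool_pos: [0.4359, 0.2578, 0.0151]
contact_force: [0.3, -0.3, 3.2]
tool_pos: [0.4359, 0.2578, 0.0151]
contact_force: [-1.4, -0.2, 9.5]
tool_pos: [0.4359, 0.2578, 0.0151]
contact_force: [-2.7, -1.4, 15.7]
shift [-0.0004 -0.0004  0.0008] turn [ 0.0004  0.0004 -0.0003] rows>= 0.0
```

```bash
python3 -m handwheel '[[[0,0,0,0,0,0],[0,0,0,0,0,0],[0,-0.001,0,0,0,0],[0,-0.02,0,0,0,0],[0,-0.06,0,0,0,0],[0,-0.1,0,0,0,0],[0,-0.12,0,0,0,0],[0,-0.12,0,0,0,0],[0,-0.12,0,0,0,0],[0,-0.12,0,0,0,0],[0,-0.12,0,0,0,0]]]' 1 && python3 w.py w16 block; python3 -c "
from lib import *
print(r.get_state()['q'].round(2))
rel((.454,.0265,.14),-176)
im=cv2.imread('pics/w16.png');c=dict(np.load('pics/w16.npz'))
m=(im[:,:,2].astype(int)-im[:,:,0]>90)
cv2.imwrite('pics/w16c.png',cv2.resize(im[150:330,200:440],None,fx=3,fy=3,interpolation=cv2.INTER_CUBIC))"; python3 held.py w16 317 245 -.109
```

```text
clock: 31.43
tool_pos: [0.4348, 0.2575, 0.1322]
eef_rot: [-0.007, -0.707, 0.707, 0.009]
contact_force: [0.4, 0.2, -0.6]
opening: 1.0
31.4333 [0.43476571 0.25745735 0.1322415 ] [[-0.9997, -0.0026, -0.0229], [0.0229, -0.0011, -0.9997], [0.0026, -1.0, 0.0012]]
block [([283.3, 200.1, 351.1, 265.3], 0.93), ([218.8, 0.4, 363.6, 84.4], 0.2)]
[-0.94  0.78  0.54  2.04 -0.79  0.54 -1.42]
shift [-0.0243 -0.0074  0.2303] turn [-9.000e-04  4.703e-01  3.000e-04] rows>= 11.8
[435.2 257.2  17.3  16.4  88.7 435.2 257.3] off tool x,z mm [-0.2 -0. ]
```

View pics/w16c.png

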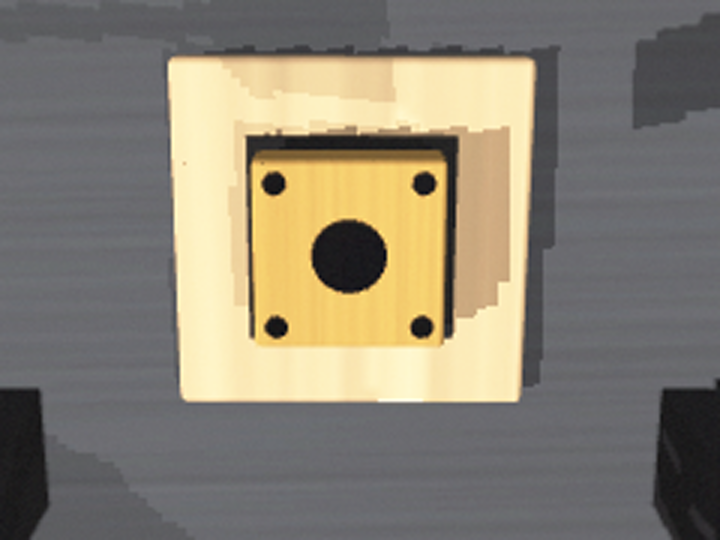

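```bash
python3 -m handwheel '[[[0,0,0.01,0,0.02,0],[-0.003,0,0.03,0,0.055,0],[-0.006,0,0.052,0,0.094,0],[-0.008,0,0.075,0,0.133,0],[-0.01,0,0.1,0,0.172,0],[-0.012,0,0.12,0,0.211,0],[-0.014,0,0.14,0,0.25,0],[-0.016,0,0.16,0,0.289,0],[-0.018,0,0.18,0,0.328,0],[-0.02,0,0.2,0,0.367,0],[-0.0225,-0.0074,0.218,0,0.406,0],[-0.0243,-0.0074,0.2303,0,0.44,0]]]';python3 -m handwheel '[[[0,0,0,0,0,0],[0,0,0,0,0,0],[0,0,0,0,0,0]]]'; python3 -c "
from lib import *
print(r.get_state()['q'].round(2))
rel((.454,.0265,.14),-176)"
```

```text
clock: 32.53
tool_pos: [0.4545, 0.0237, 0.1414]
eef_rot: [-0.461, -0.536, 0.537, 0.46]
contact_force: [0.7, -0.5, 0.2]
opening: 1.003
clock: 32.78
tool_pos: [0.4541, 0.0276, 0.1405]
eef_rot: [-0.456, -0.54, 0.54, 0.457]
contact_force: [-0.4, 0.7, -0.2]
opening: 1.002
[-0.54  0.76  0.64  2.18 -0.98  0.52 -2.1 ]
shift [-0.0011  0.0005  0.0003] turn [-0.0004  0.0311  0.0003] rows>= 0.8
```

```bash
python3 -m handwheel '[[[-0.0005,0,0,0,0.031,0],[-0.0005,0.03,0,0,0.031,0],[-0.0005,0.04,0,0,0.031,0],[-0.0005,0.04,0,0,0.031,0],[-0.0005,0.04,0,0,0.031,0],[-0.0005,0.04,0,0,0.031,0]]]'; python3 w.py w17 cover; python3 -c "
from lib import *
print(r.get_state()['q'].round(2))
im=cv2.imread('pics/w17.png');c=dict(np.load('pics/w17.npz'));h=cv2.cvtColor(im,cv2.COLOR_BGR2HSV)
m=(h[:,:,2]>150)&(h[:,:,1]<60);m[330:]=0;print('cover',poly(m,c,.014))
rel((.454,.0265,.004),-176)"
```

```text
clock: 33.28
tool_pos: [0.4549, 0.0266, 0.1013]
eef_rot: [-0.483, -0.517, 0.517, 0.482]
contact_force: [-0.3, 0.3, -0.5]
opening: 0.998
33.2833 [0.45490041 0.02658966 0.10134082] [[-0.0689, 0.0003, -0.9976], [0.9976, -0.0002, -0.0689], [-0.0003, -1.0, -0.0002]]
cover [([271.4, 137.0, 365.9, 330.3], 0.88)]
[-0.41  0.79  0.41  2.2  -0.99  0.35 -2.22]
cover [454.3  22.8  59.2 132.5   4.1 454.3  22.8]
shift [0.0002 0.0975 0.0012] turn [ 0.0003 -0.0004 -0.0002] rows>= 2.3
```

View pics/w17.png

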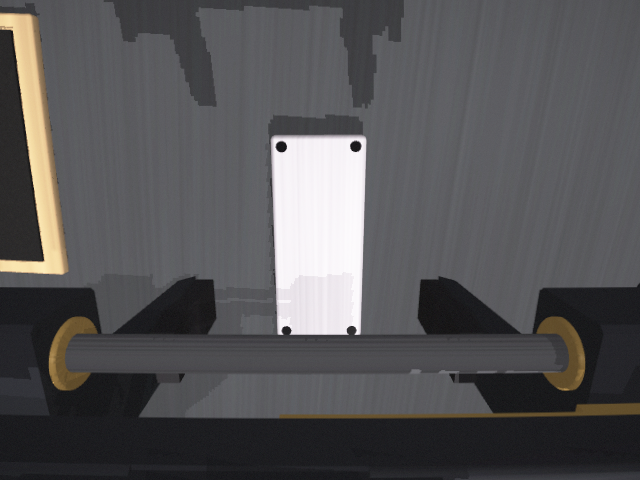

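```bash
python3 -m handwheel '[[[0,0.02,0.0006,0,0,0],[0,0.05,0.0006,0,0,0],[0,0.08,0.0006,0,0,0],[0,0.092,0.0006,0,0,0],[0,0.0965,0.0006,0,0,0],[0,0.0965,0.0006,0,0,0],[0,0.0965,0.0006,0,0,0],[0,0.0965,0.0006,0,0,0]]]' && python3 -c "
from lib import *
rel((.454,.0265,.004),-176)" && python3 -m handwheel '[[[0,0,0,0,0,0],[0,0,0,0,0,0],[0,0,0,0,0,0],[0,0,0,0,0,0],[0,0,0,0,0,0]]]' -1 40
```

```text
clock: 34.05
tool_pos: [0.4601, 0.0262, 0.0094]
eef_rot: [-0.481, -0.514, 0.519, 0.484]
contact_force: [-0.1, -0.3, -0.2]
opening: 1.001
shift [0.0008 0.0055 0.006 ] turn [-0.0022 -0.0003 -0.0008] rows>= 0.2
clock: 34.47
tool_pos: [0.4571, 0.0267, 0.0085]
eef_rot: [-0.479, -0.514, 0.52, 0.486]
contact_force: [-5.1, -0.5, 6.2]
opening: 0.669
```

```bash
python3 -c "
from lib import *
s=r.get_state();print(s['q'].round(3),R.from_quat(s['eef_rot']).as_matrix().round(4).tolist())"
```

```text
[-0.184  0.942  0.044  2.188 -1.     0.045 -2.232] [[-0.068, -0.013, -0.9976], [0.9977, -0.0001, -0.068], [0.0008, -0.9999, 0.0129]]
```

```bash
python3 -m handwheel '[[[0,-0.004,0,0,0,0],[0,-0.01,0,0,0,0],[0,-0.02,0,0,0,0],[0,-0.035,0,0,0,0],[0,-0.055,0,0,0,0],[0,-0.075,0,0,0,0],[0,-0.09,0,0,0,0],[0,-0.09,0,0,0,0],[0,-0.09,0,0,0,0],[0,-0.09,0,0,0,0]]]' -1 50; python3 w.py w18 cover; python3 -c "
from lib import *
s=r.get_state();print(s['q'].round(3),s['contact_force']);rel((.677,.07,.12),-178.6)
im=cv2.imread('pics/w18.png');cv2.imwrite('pics/w18c.png',im[100:360,180:460])"; 
```

```text
clock: 35.3
tool_pos: [0.4601, 0.0271, 0.0978]
eef_rot: [-0.48, -0.514, 0.519, 0.485]
contact_force: [-0.3, -0.2, -3.4]
opening: 0.672
35.3 [0.46011072 0.02708157 0.09778079] [[-0.0686, -0.0096, -0.9976], [0.9976, -0.0004, -0.0686], [0.0003, -1.0, 0.0096]]
cover [([241.0, 131.9, 395.9, 412.2], 0.57)]
[-0.381  0.793  0.373  2.175 -0.89   0.342 -2.323] [ 0.48487951 -0.14309096 -3.38091953]
shift [ 0.0283 -0.025  -0.2195] turn [-0.0035  0.0139  0.    ] rows>= 5.3
```

View pics/w18c.png

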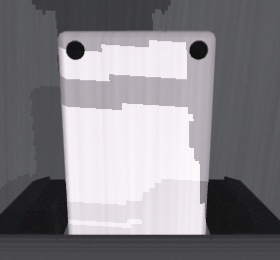

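```bash
python3 -c "
from lib import *
rel((.53,-.055,.13),-178.6)"; python3 -m handwheel '[[[-0.01,0,-0.01,-0.001,0.002,0],[-0.025,-0.01,-0.02,-0.002,0.004,0],[-0.045,-0.02,-0.035,-0.0035,0.008,0],[-0.065,-0.032,-0.05,-0.0035,0.012,0],[-0.08,-0.032,-0.06,-0.0035,0.0139,0],[-0.087,-0.032,-0.064,-0.0035,0.0139,0],[-0.087,-0.032,-0.064,-0.0035,0.0139,0],[-0.087,-0.032,-0.064,-0.0035,0.0139,0],[-0.087,-0.032,-0.064,-0.0035,0.0139,0],[-0.087,-0.032,-0.064,-0.0035,0.0139,0]]]'; python3 w.py w19 cover_board; python3 bd.py w19 0 20 270 330; python3 -c "
from lib import *
s=r.get_state();print(s['q'].round(3));rel((.678,-.019,.12),-178.6)
im=cv2.imread('pics/w19.png');c=dict(np.load('pics/w19.npz'));h=cv2.cvtColor(im,cv2.COLOR_BGR2HSV)
m=(h[:,:,2]>120)&(h[:,:,1]<60);m[330:]=0;m[:,:230]=0;m[:,420:]=0;m[:100]=0;print('cover',poly(m,c,s['tool_pos'][2]+.0055),s['tool_pos'])"
```

```text
shift [-0.0864 -0.0333 -0.0642] turn [-0.0035  0.0139  0.    ] rows>= 2.7
clock: 36.23
tool_pos: [0.5288, -0.0541, 0.1289]
eef_rot: [0.493, 0.507, -0.506, -0.494]
contact_force: [0.2, -0.3, -4.2]
opening: 0.67
36.2333 [ 0.52876337 -0.05411091  0.12892018] [[-0.0257, -0.0011, -0.9997], [0.9997, 0.0016, -0.0257], [0.0016, -1.0, 0.0011]]
cover_board [([51.8, 163.0, 189.0, 328.0], 0.65)]
[-0.291  0.811  0.535  1.965 -0.751  0.574 -2.354]
shift [ 0.0318  0.0093 -0.1495] turn [0.     0.0003 0.0003] rows>= 3.7
cover [530.  -83.3  59.   81.4   1.5 530.  -83.4] [ 0.52934803 -0.05458873  0.12929532]Traceback (most recent call last):
  File "bd.py", line 8, in <module>
    dk=(f>0)&(im.max(2)<70);N,L,st,_=cv2.connectedComponentsWithStats(dk.astype(np.uint8));i=1+st[1:,4].argmax()
                                                                                               ~~~~~~~~~~~~~~~^^
ValueError: attempt to get argmax of an empty sequence
```

View pics/w19.png

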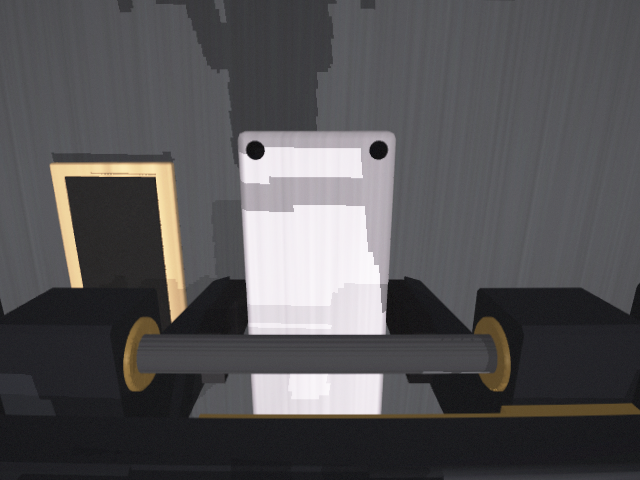

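```bash
python3 - <<'E'
from lib import *
im=cv2.imread('pics/w19.png');c=dict(np.load('pics/w19.npz'))
wood=(im[:,:,2].astype(int)-im[:,:,0]>25)
# side edges of the wood / rubber by row, fit lines in world
def fit(P): 
    P=np.array(P); k=np.polyfit(P[:,1],P[:,0],1); return k
L,Rr,l,rr=[],[],[],[]
for v in range(190,280):
    x=np.where(wood[v,30:200])[0]+30
    dk=np.where(~wood[v,x[0]:x[-1]])[0]+x[0]
    L.append(world((x[0]-.5,v),c,.008)[0]);Rr.append(world((x[-1]+.5,v),c,.008)[0])
    l.append(world((dk[0]-.5,v),c,.01)[0]);rr.append(world((dk[-1]+.5,v),c,.01)[0])
for a,b in((L,Rr),(l,rr)):
    ka,kb=fit(a),fit(b);y0=-.019
    print('x at y0',np.polyval(ka,y0),np.polyval(kb,y0),'mid',(np.polyval(ka,y0)+np.polyval(kb,y0))/2,'deg',np.degrees(np.arctan([ka[0],kb[0]])))
B,O=[],[]
for u in range(80,150):
    y=np.where(wood[:,u])[0];B.append(world((u,y[0]-.5),c,.008)[0])
    col=wood[y[0]:y[0]+60,u];d=np.where(~col)[0];O.append(world((u,y[0]+d[d>8][0]-.5),c,.010)[0])
print('far edge y',np.median(np.array(B),0),np.median(np.array(O),0))
s=r.get_state();print(s['tool_pos'],s['q'].round(3));rel((.678,-.019,.10),-178.6)
E
```

```text
x at y0 0.7234802764520774 0.6316630340367057 mid 0.6775716552443916 deg [-1.29997342 -1.18248999]
x at y0 0.7119860423904296 0.6457029506431762 mid 0.6788444965168029 deg [-1.09811376 -1.10654495]
far edge y [ 0.67634062 -0.10266224] [ 0.67644202 -0.09209426]
[ 0.52934803 -0.05458873  0.12929532] [-0.291  0.811  0.535  1.965 -0.751  0.574 -2.354]
shift [ 0.0318  0.0293 -0.1495] turn [0.     0.0003 0.0003] rows>= 3.7
```

```bash
python3 -c "
from lib import *
rel((.6775,-.0196,.05),-178.65)"; python3 -m handwheel '[[[0.003,0,-0.01,0,0,0],[0.01,0,-0.035,0,0,0],[0.016,0.01,-0.065,0,0,0],[0.022,0.02,-0.095,0,0,0],[0.027,0.04,-0.12,0,0,0],[0.031,0.06,-0.14,0,0,0],[0.031,0.079,-0.149,0,0,0],[0.031,0.079,-0.149,0,0,0],[0.031,0.079,-0.149,0,0,0],[0.031,0.079,-0.149,0,0,0],[0.031,0.079,-0.149,0,0,0],[0.031,0.079,-0.149,0,0,0]]]'; python3 -m handwheel '[[[0,0,0,0,0,0],[0,0,0,0,0,0],[0,0,0,0,0,0],[0,0,0,0,0,0]]]'; python3 -c "
from lib import *
print(r.get_state()['q'].round(3));rel((.6775,-.0196,.02),-178.65)"
```

```text
shift [ 0.0311  0.0793 -0.149 ] turn [0.     0.0006 0.0003] rows>= 4.1
clock: 37.33
tool_pos: [0.6785, -0.0215, 0.0523]
eef_rot: [0.495, 0.506, -0.505, -0.493]
contact_force: [-0.6, -0.2, -3.6]
opening: 0.668
clock: 37.67
tool_pos: [0.6785, -0.0211, 0.0511]
eef_rot: [0.494, 0.506, -0.506, -0.493]
contact_force: [0.4, -0.5, -3.9]
opening: 0.666
[-0.308  1.077  0.564  1.53  -0.752  0.76  -2.54 ]
shift [0.0015 0.0311 0.001 ] turn [ 0.0005  0.0002 -0.    ] rows>= 0.7
```

```bash
python3 -m handwheel '[[[0.001,0.008,0.0005,0.0003,0,0],[0.0015,0.018,0.001,0.0003,0,0],[0.0015,0.026,0.001,0.0003,0,0],[0.0015,0.029,0.001,0.0003,0,0],[0.0015,0.03,0.001,0.0003,0,0],[0.0015,0.03,0.001,0.0003,0,0],[0.0015,0.03,0.001,0.0003,0,0],[0.0015,0.03,0.001,0.0003,0,0]]]'| grep -E "tool_pos|force"; python3 -c "
from lib import *
rel((.6775,-.0196,.018),-178.65)"; python3 -m handwheel '[[[0,0.0006,0,0,0,0],[0,0.0006,0,0,0,0],[0,0.0006,0,0,0,0]]]' | grep -E "tool_pos|force"; python3 -c "
from lib import *
rel((.6775,-.0196,.018),-178.65)"
```

```text
tool_pos: [0.6778, -0.0199, 0.0213]
contact_force: [0.3, 0.8, -3.2]
shift [0.0003 0.0033 0.0003] turn [ 0.0004  0.0002 -0.0001] rows>= 0.1
tool_pos: [0.6776, -0.0196, 0.0205]
contact_force: [0.2, 0.7, -3.8]
shift [0.     0.0025 0.0001] turn [ 0.0003  0.0003 -0.    ] rows>= 0.1
```

```bash
python3 -m handwheel '[[[0,0.0006,0,0,0,0],[0,0.001,0,0,0,0],[0,0.001,0,0,0,0]]]' | grep -E "tool_pos|force";for i in 1 2 3; do python3 -m handwheel '[[[0,0.0006,0,0,0,0],[0,0.0006,0,0,0,0],[0,0.0006,0,0,0,0]]]' | grep -E "tool_pos|force"; done
```

```text
tool_pos: [0.6773, -0.0196, 0.0191]
contact_force: [0.7, 0.3, -3.0]
tool_pos: [0.6774, -0.0197, 0.019]
contact_force: [-0.7, 0.5, 1.1]
tool_pos: [0.6774, -0.0197, 0.0189]
contact_force: [-2.4, 1.0, 4.9]
tool_pos: [0.6775, -0.0196, 0.0189]
contact_force: [-3.3, 1.8, 8.9]
```

```bash
python3 -m handwheel '[[[0,0,0,0,0,0],[0,0,0,0,0,0],[0,-0.001,0,0,0,0],[0,-0.02,0,0,0,0],[0,-0.06,0,0,0,0],[0,-0.1,0,0,0,0],[0,-0.14,0,0,0,0],[0.03,-0.16,0,0,0,0],[0.06,-0.16,0,0,0,0],[0.09,-0.16,0,0,0,0],[0.09,-0.16,0,0,0,0],[0.09,-0.16,0,0,0,0]]]' 1 && python3 w.py w20 cover cover_board && python3 - <<'E'
from lib import *
im=cv2.imread('pics/w20.png');c=dict(np.load('pics/w20.npz'));h=cv2.cvtColor(im,cv2.COLOR_BGR2HSV)
m=(h[:,:,2]>120)&(h[:,:,1]<50);m[285:]=0
print('cover',poly(m,c,.024))
w=(im[:,:,2].astype(int)-im[:,:,0]>25);w[285:]=0
print('board',poly(w,c,.008))
s=r.get_state();print(s['q'].round(2));rel((.33,-.45,.25),-178.65+70)
E
```

```text
clock: 40.58
tool_pos: [0.6751, 0.0735, 0.1766]
eef_rot: [0.493, 0.507, -0.507, -0.493]
contact_force: [-0.9, -1.0, -0.0]
opening: 1.003
40.5833 [0.67512968 0.07352822 0.17659292] [[-0.0295, -0.0, -0.9996], [0.9996, 0.0002, -0.0295], [0.0002, -1.0, 0.0]]
cover [([277.9, 6.9, 357.5, 191.5], 0.84)]
cover_board [([258.9, 0.7, 379.0, 209.1], 0.76)]
cover [677.8 -19.8  59.7 138.2   1.6 677.8 -19.8]
board [678.4 -17.4  90.3 162.3   1.3 678.4 -17.5]
[-0.55  0.99  0.85  1.47 -0.8   1.05 -2.64]
shift [-0.5107 -0.0719  0.3565] turn [-2.000e-04 -3.893e-01 -6.000e-04] rows>= 15.0
```

```bash
python3 -m handwheel '[[[-0.01,-0.01,0.01,0,-0.02,0],[-0.05,-0.03,0.035,0,-0.05,0],[-0.08,-0.05,0.06,0,-0.08,0],[-0.11,-0.0719,0.08,0,-0.11,0],[-0.14,-0.0719,0.1,0,-0.14,0],[-0.17,-0.0719,0.12,0,-0.17,0],[-0.2,-0.0719,0.14,0,-0.2,0],[-0.23,-0.0719,0.16,0,-0.22,0],[-0.26,-0.0719,0.18,0,-0.24,0],[-0.29,-0.0719,0.2,0,-0.26,0],[-0.31,-0.0719,0.22,0,-0.28,0],[-0.31,-0.0719,0.22,0,-0.28,0]]]'; python3 -c "
from lib import *
print(r.get_state()['q'].round(2));rel((.2,-.56,.25),-100)"
```

```text
clock: 41.73
tool_pos: [0.4566, -0.2526, 0.2506]
eef_rot: [-0.236, -0.665, 0.668, 0.235]
contact_force: [-0.2, -0.9, -0.0]
opening: 1.001
[ 0.05  0.61  0.61  1.89 -0.47  0.79 -1.33]
shift [0.0067 0.0021 0.4003] turn [-0.0013 -0.1605 -0.0004] rows>= 9.6
```

```bash
python3 -m handwheel '[[[0,0,0.02,0,-0.01,0],[0,0,0.05,0,-0.02,0],[0,0,0.085,0,-0.035,0],[0,0,0.12,0,-0.05,0],[0,0,0.155,0,-0.065,0],[0,0,0.19,0,-0.08,0],[0,0,0.225,0,-0.1,0],[0,0,0.26,0,-0.11,0],[0,0,0.295,0,-0.12,0],[0,0,0.325,0,-0.13,0],[0,0,0.35,0,-0.13,0],[0,0,0.35,0,-0.13,0]]]'; python3 -m handwheel '[[[0,0,0,0,0,0],[0,0,0,0,0,0],[0,0,0,0,0,0]]]'; python3 - <<'E'
from lib import *
im=snapshot('top');cv2.imwrite('pics/topF.png',im[:,:,::-1]);c=cal('top')
z=dict(nut=.024,bearing=.022,gear=.026,block=.026,cover=.024)
for t in z:
    for cl,h in((t,z[t]),(t+'_board',.008)):
        b=boxes_of(cl,'top')
        for x in b[:2]:
            q=x['bbox'];print(cl,(world(((q[0]+q[2])/2,(q[1]+q[3])/2),c,h)[0]*1000).round(1),round(x['confidence'],2))
E
```

```text
clock: 42.73
tool_pos: [0.2393, -0.5252, 0.2499]
eef_rot: [-0.094, -0.699, 0.703, 0.096]
contact_force: [0.1, -0.9, 0.5]
opening: 1.001
clock: 42.98
tool_pos: [0.2472, -0.5189, 0.249]
eef_rot: [0.091, 0.702, -0.701, -0.09]
contact_force: [0.9, -0.1, 0.1]
opening: 0.999
nut [ 439.9 -263.7] 0.56
nut_board [ 442.9 -262.4] 0.94
bearing [ 626.4 -289.1] 0.77
bearing [ 624.8 -283.3] 0.52
bearing_board [ 628.3 -288.7] 0.61
gear [592.8 263. ] 0.77
gear_board [595.8 263.3] 0.86
block_board [436.3 256.5] 0.87
cover [676.6 -22.9] 0.91
cover_board [674.9 -18.3] 0.77
cover_board [ 626.8 -287.6] 0.73
```

```bash
python3 - <<'E'
from lib import *
im=cv2.imread('pics/topF.png');c=cal('top');h=cv2.cvtColor(im,cv2.COLOR_BGR2HSV);g=im.max(2)
def near(m,P,z,R=45):
    u,v=pix((P[0],P[1],z),c)[0];k=np.zeros(m.shape,bool);k[int(v-R):int(v+R),int(u-R*1.2):int(u+R*1.2)]=1;return m&k
print('cover',poly(near((h[:,:,2]>140)&(h[:,:,1]<50),(.678,-.019),.024),c,.024),'board',poly(near(im[:,:,2].astype(int)-im[:,:,0]>25,(.678,-.019),.008,60),c,.008))
for n,P,z in(('nut',(.441,-.2635),.024),('bearing',(.6265,-.2875),.022),('gear',(.595,.266),.026),('block',(.436,.256),.026)):
    u,v=np.round(pix((*P,z),c)[0]).astype(int);N,L=cv2.connectedComponents((g<75).astype(np.uint8));k=(L==L[v,u])
    print(n,'hole',poly(k,c,z) if L[v,u] else None)
E
```

```text
cover [675.  -20.1  61.9 140.6   1.4 675.6 -20. ] board [676.7 -19.   90.7 167.6   1.4 676.6 -18.9]
nut hole [ 441.1 -264.    13.9   14.    46.1  441.1 -264.5]
bearing hole [ 626.2 -287.7    8.3    9.9    1.3  626.2 -288.1]
gear hole [595.4 266.9  13.   13.   46.6 595.1 266.8]
block hole [435.4 257.2  10.6  10.6  46.6 435.7 257.2]
```

```bash
python3 -c "
from plant import *
s=r.get_state();print(s['clock'],abs(s['qd']).max());print(job.finish_job())"
```

```text
43.5333 0.003856467786611287
the job is handed in; nothing more can be done
None
```

I took the stack apart in the order asked: nut, bearing, gear, block, then cover. Each part was lowered until the wrist force showed contact before the fingers opened, so nothing was dropped. I handed the job in at 43.5 s with the arm well clear.

**Final checks:** each figure is the distance from the part's centre to its outline or board centre. The first column is the wrist camera just after release. The second is the top camera at the end, using the part's hole (or the cover's edges).

| Part | Wrist camera | Top camera |
|---|---|---|
| Nut | about 0.5 mm | under 1 mm |
| Bearing | about 0.9 mm | under 1 mm |
| Gear | about 1.3 mm | under 1 mm |
| Block | about 1.3 mm | about 1.5 mm |
| Cover | about 0.8 mm | about 1.5 mm |

The cover measured within 0.3° of its board. I only judged the block's alignment by eye in the wrist picture, where its sides looked parallel to the outline.

**What disagreed or fell short:**
- **Network boxes:** in the last top picture they scattered up to about 5 mm from these values, and gave no box for the block. I relied on the contour measurements instead.
- **Cover grip:** the arm hit joint limits low and close to the base. It gripped the cover about 4.5 mm higher than planned and about 0.7° tilted. I levelled it in the air before setting it down.
- **Last joint:** it came close to its range limit while the arm backed away from the cover (−2.64 rad against −2.66), but stayed inside.

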